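Show the notched picture slide at the toy viewer

TASK

On the toy slide viewer, turn the dial until its pointer is on zero, the long tick mark, and let go of it. Then take the slide with the notched corner out of the rack by its clear half (the notch marks the frosted, labelled end, which must stay uncovered) and hold it still over the viewer's bright window, about a hand's breadth above it, with the label facing up, tipped from standing at least halfway to flat. Finish while still holding it there, and leave the plain slide and the toys where they are.

Things in the scene. Friction and masses are not known exactly. Their poses are not given: they have to be found in the camera images.
- viewer: toy slide viewer, a low white console fixed to the surface, 130 (its x) x 260 (its y) x 40 mm high. Origin: centre of its underside; z up. The bright window (80 x 90 mm, flush) lies at its -y end, the dial at its +y end. Viewer and rack may each be on the left or on the right.
- window (a point): centre of the viewer's bright window, on its top face 41 mm above the work surface; axes as the viewer's
- dial_grip (a point): on the dial's axis, 58 mm above the work surface, the height to grip. The dial is a disc of 64 mm diameter and 6 mm height with a grip bar on it, 44 mm long, 12 mm wide, 22 mm tall (top 68.5 mm above the work surface). The point's x axis runs along the bar to the pointer end; z up. A black pointer line marks that end of the bar and the disc beyond it.
- dial (a joint): angle of the dial (rad), 0 when the pointer is on zero, the one long tick, which lies towards the viewer's +x; positive is anticlockwise seen from above. Starts 0.5 to 1.4 rad off, stays where it is left (friction about 0.03 N m), range -2.2 to 2.2, no stop or click at zero. Short ticks every 0.3 rad.
- rack: light wooden slide rack fixed to the surface, 116 (its x) x 100 (its y) x 20 mm high, with two slots along its x, 50 mm apart (at y +25 and -25 mm), each 9.4 mm wide and 12 mm deep with floor 8 mm above the work surface. Origin: centre of its underside. It may be turned to any yaw.
- slide_center (a point): centre of the notched slide, a loose 30 to 50 g plate 90 mm long (its x) x 7 mm thick (y) x 46 mm tall (z), standing on a long edge in either slot, top edge 54 mm above the work surface. x points to the frosted end: x +12 to +45 mm is frosted, -45 to +12 clear. Grip it by the clear half with the grip's centre at x below +6 mm, e.g. across the 7 mm thickness near x = -20 mm.
- slide_notch (a point): middle of the notch, a 12 x 12 mm step cut through the slide's upper corner at its frosted end (x +39, z +17 mm from its centre); axes as the slide's
- slide_label (a point): centre of the paper label (26 x 24 mm) on the frosted part's +y face (x +28.5, z -4 mm from the slide's centre); the y axis points straight out of the label. Facing the label of the standing slide, the notch is at the upper left.
- blank_center (a point): centre of the plain slide, alike in size, frosted end and label but with four square corners, in the other slot, parallel to the notched one; to be left alone
- camera: pink toy camera, 110 mm wide, 70 mm high; bystander; origin under its centre
- rabbit: white ceramic rabbit bell, 60 mm across, 108 mm high; bystander; origin under its centre
- car: wooden push car, 100 mm long, 57 mm high; bystander; origin under its centre
- jar: closed glass jar of beads, 76 mm across, 88 mm high; bystander; origin under its centre
- skittle: wooden skittle, 38 mm across, 90 mm high; bystander; origin under its centre
- block: wooden 45 mm cube; bystander; origin under its centre
Things that resemble listed ones, but are neither listed nor needed, are in the scene too. What is shaped like the part that bears slide_center but turquoise or yellow is not meant.

How it is judged:
By the outcome, as a careful person would: the job done as asked, in the order asked, and still so for the second after the job is handed in, while the arm keeps its last pose, push and grip.
It also fails if it takes over 54 s, if anything falls off the work surface, if the arm or the gripper's body presses on something with over 40 N, if the wrist force passes 120 N, or if a joint passes its speed limit or range.

ROBOT

A 6-joint arm with a two-finger parallel gripper is mounted at the origin on the work surface. World frame = base frame: x ahead of the robot, y to its left, z up, the work surface at z = 0. Lengths are in m, angles in rad, forces in N, time in s.
With the tool pointing down it reaches from about 0.325 to 0.925 m from the base axis. Payload 3.1 kg.
Tool frame: the origin (TCP) lies at the very end of the fingers, on their centre line; the grasp point (between the pads) lies 19 mm behind it (env.grip_point_offset is the distance from the TCP to the grasp point, in m); z points along the fingers, y is the direction in which the jaws open and shut (so a half turn about z gives the same grasp; the last joint's range is limited). The gripper opens to 85 mm and grips with 20 to 120 N. Pads are 22 mm wide; open, the fingers measure 114 mm over their backs; the gripper's body (76 mm by 85 mm) begins 54 mm behind the grasp point. The pads swing forward as they close: fully open they stand 13 mm farther back than shut.
Start: joints at [1.068, 0.217, 1.613, -0, 1.311, -0.112], TCP at [0.238, 0.578, 0.231] pointing down, gripper open.
Joint ranges: [-2.75, 2.75], [-0.78, 2.1], [0.31, 2.55], [-1.13, 4.27], [0.13, 2.63], [-2.58, 2.58]. Speed limits (rad/s): [2.79, 2.79, 3.14, 3.14, 3.14, 3.14].

INTERFACE

Orientations are given as a rotation vector (axis times angle).
In Python, from station import env, vision gives the robot as it stands. The module is installed in compiled form; this text tells all that it offers.
- The arm moves only by the shell command python3 -m creep 'ROWS' [OPENING]. ROWS is a JSON object of lists of equal length, an entry for each row: "delta_pos": the shift along the tool's x, y, z in cm, a list of three; "turn": the turn about the tool's z in rad. In form: {"delta_pos": [[tx, ty, tz], ...], "turn": [turn, ...]}. A call has 1 to 5 rows; each row shifts and turns the pose as measured when the row begins, along the tool's axes as they then stand; what a row does not reach is not made up. A row lasts 1/12 s, in which the tool goes at most 41.7 mm and 7.16 degrees, less where a joint would pass 70% of its speed; a pose out of reach is approached as far as the arm can. A call is refused whole if a number of a shift passes 4.17 or a number of a turn 0.125, either way. A call with a gripper value outside its range is refused whole. OPENING is the opening, from -1 (shut) to 1 (fully open), set as the call begins (- or left out, the last holds). The fingers move at their own pace and stop on an object; the grip force is fixed at half the most. Time passes only in rows, so rows that do not move let the fingers close. It gives the time, the measured TCP pose, the force and the opening at its end, in the units of the state.
- env.state(): the state, without advancing time (a new reading comes with each control period).
- vision.read_camera(name): name is "side" or "top" or "wrist"; returns a dict with "frame" (480x640x3 uint8, red, green, blue), "mtx" (3x3 intrinsics, pixels), "dist" ([k1, k2, p1, p2, k3] as OpenCV has them; the pictures are not rectified), "R" (3x3) and "t" (3): a world point X has camera coordinates R X + t. Camera axes: x right, y down, z forward; pixel columns grow to the right and rows downward; lengths in m; the calibration is good to about 2 mm. A picture is of the moment at which its call begins. There is no depth.
- env.job_done(): hands the job in, once; it reports no verdict.
The state is a dict: "clock": time; "qpos": joint angles; "qvel": joint speeds; "effort": joint torques, N m; "position": TCP position; "ee_rot": TCP orientation; "wrist_force": force on the tool from outside, world axes, zero at the start; "moment": the same for the moment, N m; "width": finger opening in m.
Only numpy, scipy, OpenCV 4.12 (cv2) and the standard library are available. Lean on these libraries where they do the work, as an engineer would, in place of code of your own. Each camera call takes 0.05 s, during which the arm holds its last target.

## Working session

There is one attempt and no reset: what is moved stays moved. The work goes in short steps, Python scripts to look and compute and a shell command to move; the robot and the scene stay as the last step left them, time stands still between calls to the robot, and variables do not carry over. Pictures are saved under pics/ and viewed, and the job is handed in when it is done.

```bash
mkdir -p pics; cat > h.py <<'E'
import numpy as np, cv2
from station import env, vision
def snap(n,f):
    c=vision.read_camera(n); cv2.imwrite('pics/'+f,c['frame'][:,:,::-1]); np.savez('pics/'+f+'.npz',**{k:np.array(c[k]) for k in c}); return c
def load(f): return dict(np.load('pics/'+f+'.npz'))
def ray(c,uv):
    p=cv2.undistortPoints(np.array([[uv]],float),c['mtx'],c['dist'])[0,0]
    d=c['R'].T@np.array([p[0],p[1],1]); o=-c['R'].T@c['t']; return o,d
def atz(c,uv,z):
    o,d=ray(c,uv); return o+d*(z-o[2])/d[2]
def proj(c,P):
    return cv2.projectPoints(np.array(P,float).reshape(-1,3),cv2.Rodrigues(c['R'])[0],c['t'].reshape(3,1),c['mtx'],c['dist'])[0].reshape(-1,2)
def crop(c,u,v,w,h,s,f):
    im=c['frame'][v:v+h,u:u+w,::-1]; cv2.imwrite('pics/'+f,cv2.resize(im,None,fx=s,fy=s,interpolation=cv2.INTER_CUBIC))
E
python3 - <<'E'
from h import *
print(env.state()); print(env.grip_point_offset)
for n in ['side','top','wrist']:
    c=snap(n,n+'0.png'); print(n,-c['R'].T@c['t'])
E
```

```text
{'clock': 0.0, 'qpos': array([ 1.06778681e+00,  2.17798074e-01,  1.61493562e+00, -1.67442869e-05,
        1.31128416e+00, -1.12210056e-01]), 'qvel': array([0.00036376, 0.00026301, 0.00121742, 0.00050265, 0.00066368,
       0.0004404 ]), 'effort': array([ 1.71175870e-04, -3.96841156e+01, -3.03857017e+01, -2.25403039e-05,
        9.32794501e-03,  1.22480722e-05]), 'position': array([0.23767397, 0.57716291, 0.22994025]), 'ee_rot': array([-0.60982083, -3.08110262,  0.00363754]), 'wrist_force': array([ 1.13404481,  0.82243223, -0.2878074 ]), 'moment': array([-0.03933818, -0.02638181,  0.01779792]), 'width': 0.08558916246249518}
0.0187
side [ 0.07838053 -0.86290804  0.70425197]
top [0.37249267 0.0085792  1.67481586]
wrist [0.17502219 0.60323589 0.37329576]
```

View pics/top0.png

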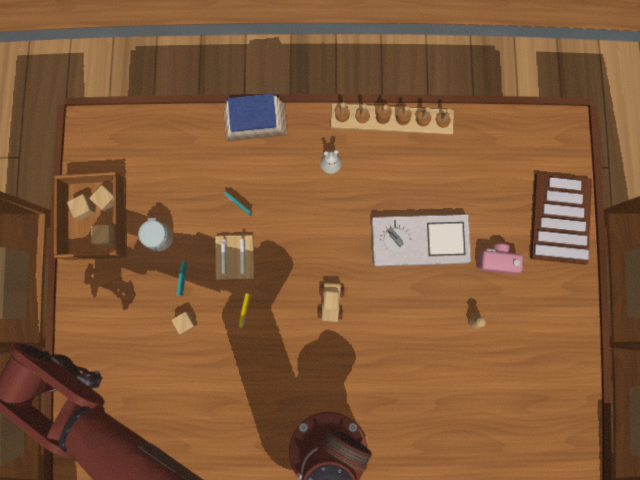

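View pics/side0.png

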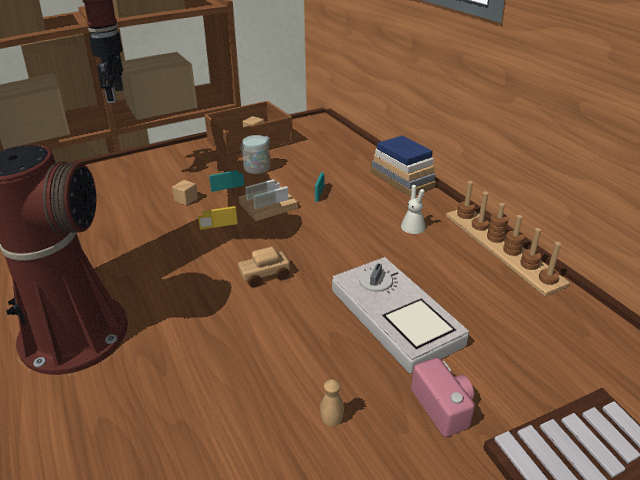

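View pics/wrist0.png

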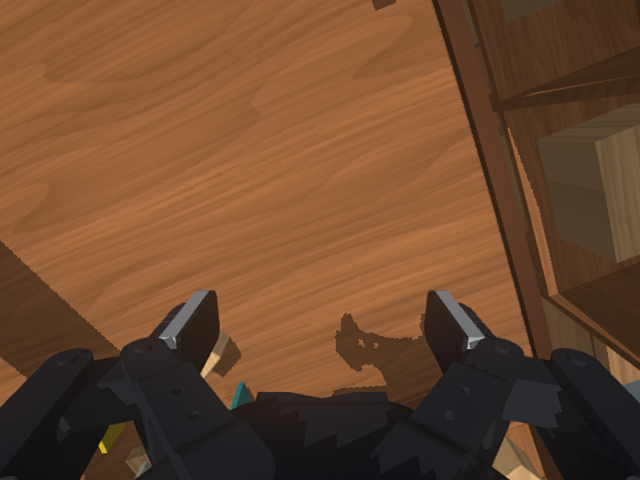

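```bash
python3 - <<'E'
from h import *
c=load('top0.png'); crop(c,200,225,70,60,10,'t_rack.png'); crop(c,365,205,110,70,7,'t_view.png')
d=load('side0.png'); crop(d,225,165,85,60,9,'s_rack.png'); crop(d,325,250,150,120,5,'s_view.png')
E
```

```text
(no output)
```

View pics/t_rack.png

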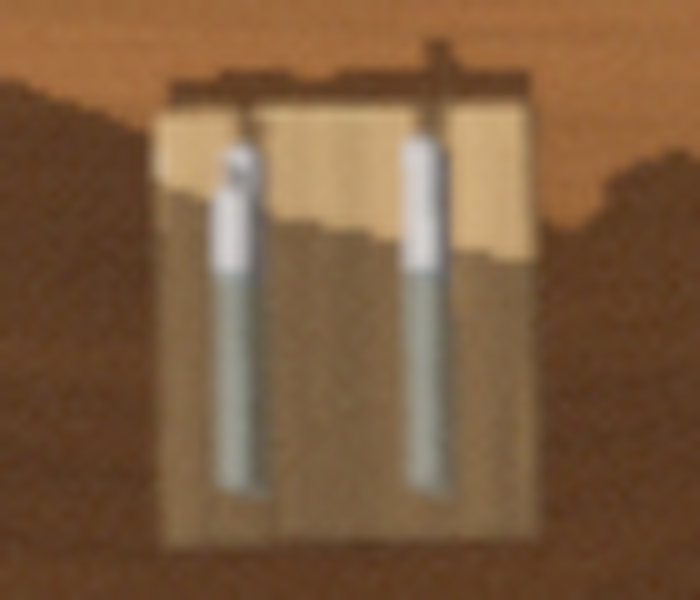

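View pics/t_view.png

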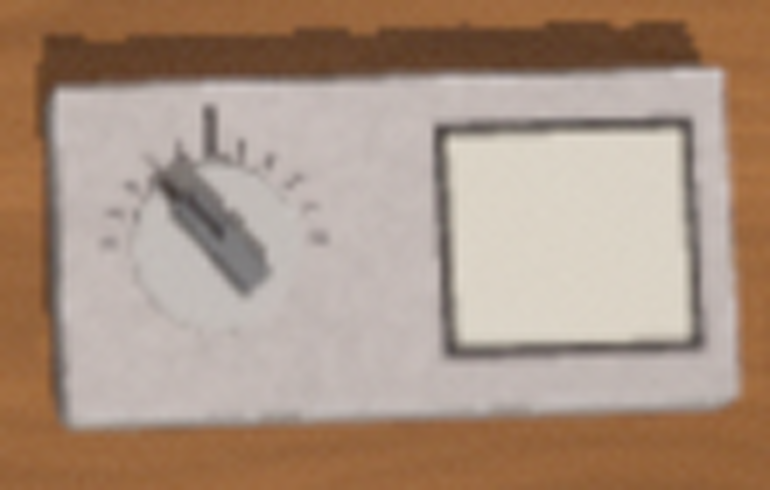

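View pics/s_rack.png

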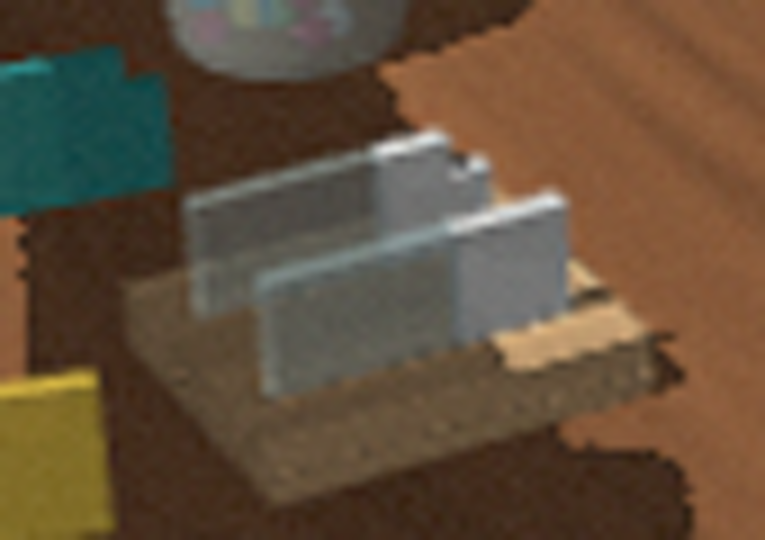

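View pics/s_view.png

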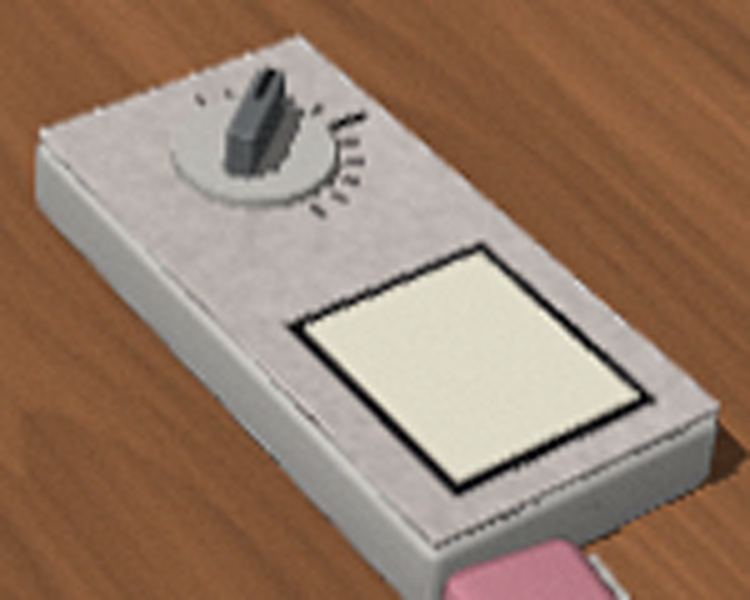

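```bash
python3 - <<'E'
from h import *
c=load('top0.png'); d=load('side0.png')
T=lambda x,y:(365-.5+x/7+.07,205-.5+y/7)
S=lambda x,y:(325-.4+x/5,250-.4+y/5)
print('top viewer corners'); 
for p in [(52,88),(722,72),(738,402),(66,425)]: print(atz(c,T(*p),.04))
print('window top'); W=[atz(c,T(*p),.041) for p in [(440,125),(690,122),(700,347),(452,350)]]; print(np.array(W),np.mean(W,0))
print('window side'); W=[atz(d,S(*p),.041) for p in [(295,326),(483,246),(650,398),(458,490)]]; print(np.array(W),np.mean(W,0))
print('viewer side'); print([atz(d,S(*p),.04) for p in [(40,133),(298,38),(716,412),(436,545)]])
print('dial disc top',atz(c,T(212,245),.0465), 'side', atz(d,S(256,148),.0465))
print('bar ends top', atz(c,T(170,170),.0685), atz(c,T(258,283),.0685), 'longtick',atz(c,T(209,108),.04),atz(c,T(210,155),.04))
R=lambda x,y:(200-.45+x/10,225-.45+y/10)
Q=lambda x,y:(225-.45+x/9,165-.45+y/9)
print('rack corners',np.array([atz(c,R(*p),.02) for p in [(155,103),(530,103),(540,543),(162,548)]]))
print('notched top ends',atz(c,R(238,142),.042),atz(c,R(238,490),.054),'clear/frost',atz(c,R(236,272),.054))
print('side notched',atz(d,Q(186,200),.054),atz(d,Q(440,133),.054), 'plain', atz(d,Q(258,278),.054),atz(d,Q(560,195),.054))
print('plain top',atz(c,R(423,138),.054),atz(c,R(428,490),.054))
E
```

```text
top viewer corners
[ 0.61891533 -0.11874478  0.04      ]
[ 0.62545961 -0.37572165  0.04      ]
[ 0.49903229 -0.37847326  0.04      ]
[ 0.49083862 -0.12287554  0.04      ]
window top
[[ 0.60471403 -0.26634228  0.041     ]
 [ 0.60599503 -0.36254649  0.041     ]
 [ 0.51989188 -0.36414395  0.041     ]
 [ 0.51890365 -0.26925177  0.041     ]] [ 0.56237615 -0.31557112  0.041     ]
window side
[[ 0.51616235 -0.2691004   0.041     ]
 [ 0.60169032 -0.26651946  0.041     ]
 [ 0.60385029 -0.3613002   0.041     ]
 [ 0.51891569 -0.36414346  0.041     ]] [ 0.56015466 -0.31526588  0.041     ]
viewer side
[array([ 0.49127668, -0.12598021,  0.04      ]), array([ 0.61485806, -0.12230269,  0.04      ]), array([ 0.62028653, -0.37759331,  0.04      ]), array([ 0.49841917, -0.38024204,  0.04      ])]
dial disc top [ 0.5582151  -0.17806792  0.0465    ] side [ 0.55556732 -0.18170436  0.0465    ]
bar ends top [ 0.58380284 -0.16023726  0.0685    ] [ 0.54150136 -0.19250627  0.0685    ] longtick [ 0.61129158 -0.17838531  0.04      ] [ 0.59329196 -0.17851587  0.04      ]
rack corners [[0.57386647 0.3013539  0.02      ]
 [0.57383272 0.20020579 0.02      ]
 [0.45596417 0.19610327 0.02      ]
 [0.45440911 0.29724609 0.02      ]]
notched top ends [0.5607837  0.27511619 0.042     ] [0.4679266  0.27157715 0.054     ] clear/frost [0.52510241 0.27306563 0.054     ]
side notched [0.46694835 0.27433894 0.054     ] [0.54401699 0.27558264 0.054     ] plain [0.46790494 0.2241699  0.054     ] [0.55811245 0.22615701 0.054     ]
plain top [0.56045144 0.22432885 0.054     ] [0.46802315 0.22171821 0.054     ]
```

```bash
cat >> h.py <<'E'
from scipy.spatial.transform import Rotation as Ro
def go(P,yaw=None):
    """print needed shift (cm, tool axes) & turn to bring TCP to P, tool x at world yaw (mod pi)"""
    s=env.state(); R=Ro.from_rotvec(s['ee_rot']).as_matrix()
    d=R.T@(np.array(P)-s['position'])*100
    y0=np.arctan2(R[1,0],R[0,0]); t=None
    if yaw is not None:
        t=-((yaw-y0+np.pi/2)%np.pi-np.pi/2)
    print('clk %.2f'%s['clock'],'pos',s['position'].round(4),'toolx yaw %.3f'%y0,'tilt',R[:2,2].round(3),'w %.4f'%s['width'],'F',s['wrist_force'].round(1),'M',s['moment'].round(2),'j',s['qpos'].round(2))
    print('   shift cm',d.round(2),'norm %.2f'%np.linalg.norm(d),'turn',t)
E
python3 - <<'E'
from h import *
go([.557,-.18,.16],.65)
E
```

```text
clk 0.15 pos [0.2378 0.5773 0.2302] toolx yaw 2.751 tilt [-0.001 -0.002] w 0.0856 F [ 0.8 -0.9 -1.2] M [-0.   -0.01  0.04] j [ 1.07  0.22  1.61  0.    1.31 -0.11]
   shift cm [-58.37 -57.84   7.12] norm 82.49 turn -1.0408534654335702
```

```bash
python3 -m creep '{"delta_pos": [[-2.65,-2.63,0],[-2.65,-2.63,0],[-2.65,-2.63,0],[-2.65,-2.63,0],[-2.65,-2.63,0]], "turn": [0,0,0,0,0]}'
python3 -m creep '{"delta_pos": [[-2.65,-2.63,0],[-2.65,-2.63,0],[-2.65,-2.63,0],[-2.65,-2.63,0],[-2.65,-2.63,0]], "turn": [0,0,0,0,0]}'
python3 -c "
from h import *
go([.557,-.18,.16],.65)"
```

```text
clock: 0.57
position: [0.3087, 0.4049, 0.2268]
ee_rot: [-0.591, -3.082, 0.003]
wrist_force: [1.2, -0.7, 0.2]
width: 0.0854
clock: 0.98
position: [0.3834, 0.2248, 0.2252]
ee_rot: [-0.586, -3.082, 0.005]
wrist_force: [0.7, -0.6, -0.2]
width: 0.0851
clk 0.98 pos [0.3834 0.2248 0.2252] toolx yaw 2.766 tilt [-0.005 -0.002] w 0.0851 F [ 0.7 -0.6 -0.2] M [ 0.02 -0.03  0.03] j [ 0.37 -0.17  2.02 -0.    1.3  -0.82]
   shift cm [-31.03 -31.25   6.54] norm 44.52 turn -1.025931406569005
```

```bash
python3 -m creep '{"delta_pos": [[-2.65,-2.65,0.4],[-2.65,-2.65,0.4],[-2.65,-2.65,0.4],[-2.65,-2.65,0.4],[-2.65,-2.65,0.4]], "turn": [0,0,0,0,0]}'
python3 -m creep '{"delta_pos": [[-2.65,-2.65,0.4],[-2.65,-2.65,0.4],[-2.65,-2.65,0.4],[-2.65,-2.65,0.4],[-2.65,-2.65,0.4]], "turn": [0,0,0,0,0]}'
python3 -m creep '{"delta_pos": [[0,0,0],[0,0,0],[0,0,0],[0,0,0],[0,0,0]], "turn": [0.12,0.12,0.12,0.12,0.12]}'
python3 -m creep '{"delta_pos": [[0,0,0],[0,0,0],[0,0,0],[0,0,0],[0,0,0]], "turn": [0.12,0.12,0.12,0.12,0.12]}'
python3 -m creep '{"delta_pos": [[0,0,0],[0,0,0],[0,0,0],[0,0,0],[0,0,0]], "turn": [0.12,0.12,0.12,0.12,0.12]}'
python3 -c "
from h import *
go([.557,-.18,.16],.65)"
```

```text
clock: 1.4
position: [0.4596, 0.0439, 0.2057]
ee_rot: [0.586, 3.086, -0.002]
wrist_force: [0.9, -0.5, 1.0]
width: 0.0857
clock: 1.82
position: [0.5348, -0.1377, 0.1839]
ee_rot: [-0.59, -3.085, 0.0]
wrist_force: [0.5, 0.8, 0.1]
width: 0.0854
clock: 2.23
position: [0.5356, -0.1482, 0.1801]
ee_rot: [-1.511, -2.751, 0.005]
wrist_force: [0.2, -0.6, -0.3]
width: 0.0854
clock: 2.65
position: [0.5338, -0.1481, 0.1775]
ee_rot: [-2.281, -2.152, 0.009]
wrist_force: [0.1, -0.3, -0.5]
width: 0.0853
clock: 3.07
position: [0.532, -0.1475, 0.1752]
ee_rot: [-2.831, -1.346, 0.016]
wrist_force: [0.1, -0.4, -0.1]
width: 0.0855
clk 3.07 pos [ 0.532  -0.1475  0.1752] toolx yaw 0.888 tilt [-0.012  0.002] w 0.0855 F [ 0.1 -0.4 -0.1] M [ 0.06 -0.04 -0.06] j [-0.4   0.13  1.83 -0.    1.2   0.29]
   shift cm [-0.94  4.01  1.48] norm 4.37 turn 0.23782805059221968
```

```bash
python3 -m creep '{"delta_pos": [[-0.5,2,0],[-0.4,2,0],[0,0,0]], "turn": [0.12,0.12,0]}'
python3 -c "
from h import *
go([.557,-.18,.16],.65)
c=snap('wrist','w1.png');go([.557,-.18,.16],.65)
c=snap('top','t1.png');crop(c,365,205,110,70,7,'t1v.png')"
```

```text
clock: 3.32
position: [0.5544, -0.1806, 0.1733]
ee_rot: [-2.977, -0.979, 0.021]
wrist_force: [0.0, -0.2, -0.1]
width: 0.0856
clk 3.32 pos [ 0.5544 -0.1806  0.1733] toolx yaw 0.635 tilt [-0.015  0.004] w 0.0856 F [ 0.  -0.2 -0.1] M [ 0.01  0.01 -0.02] j [-0.43  0.19  1.75 -0.    1.21  0.5 ]
   shift cm [0.25 0.12 1.33] norm 1.36 turn -0.014539720028310388
clk 3.37 pos [ 0.5534 -0.1791  0.173 ] toolx yaw 0.640 tilt [-0.017  0.005] w 0.0852 F [-0.1  1.1 -0. ] M [-0.03  0.02  0.01] j [-0.43  0.19  1.76 -0.    1.21  0.5 ]
   shift cm [0.25 0.3  1.29] norm 1.35 turn -0.010484422512520464
```

View pics/w1.png

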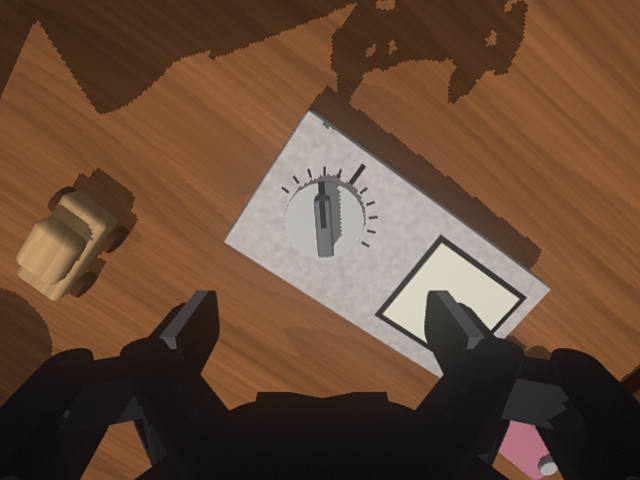

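```bash
python3 - <<'E'
from h import *
c=load('w1.png'); crop(c,265,140,130,135,6,'w1z.png')
cc=cv2.imread('pics/w1z.png');print(cc.shape)
E
```

```text
(810, 780, 3)
```

View pics/w1z.png

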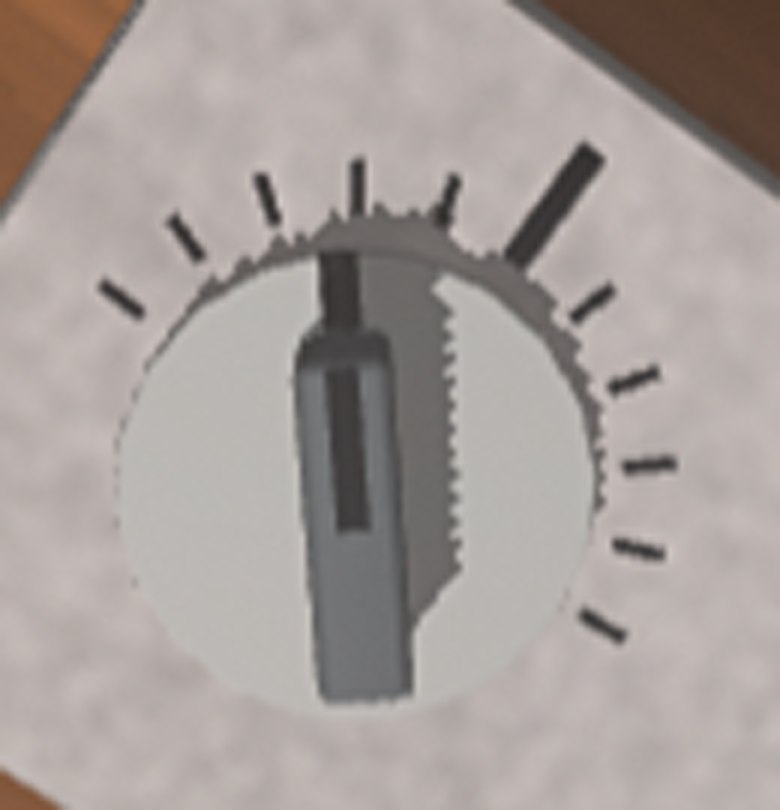

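```bash
python3 - <<'E'
from h import *
c=load('w1.png')
f=lambda x,y,z:atz(c,(265-.42+x/6,140-.42+y/6),z)
D=f(356,480,.0465); a=f(338,253,.0465); t1=f(593,150,.0405); t0=f(513,260,.0405)
b0=f(353,530,.0685); b1=f(340,367,.0685); e0=f(367,700,.0685); e1=f(342,350,.0685)
ang=lambda p:np.arctan2(p[1],p[0])
print('disc',D,'pointer ang',ang(a-D),'bar line',ang(b1-b0),'bar mid',(e0+e1)/2,np.linalg.norm(e1-e0),ang(e1-e0))
print('tick own dir',ang(t1-t0),'tick from D',ang((t1+t0)/2-D), t0,t1)
# viewer edges
for p in [(308,111),(549,291),(225,241)]: print(atz(c,p,.04))
E
```

```text
disc [ 0.55918331 -0.17893666  0.0465    ] pointer ang 0.7155627758326464 bar line 0.7151420150153674 bar mid [ 0.55852822 -0.17937213  0.0685    ] 0.0442871458223781 0.7074136773763766
tick own dir 0.02368028900911866 tick from D 0.01217900044995731 [ 0.59406138 -0.17861209  0.0405    ] [ 0.61148353 -0.17819945  0.0405    ]
[ 0.61797404 -0.12041794  0.04      ]
[ 0.62421181 -0.37628027  0.04      ]
[ 0.49417263 -0.12479611  0.04      ]
```

```bash
python3 -m creep '{"delta_pos": [[0.5,0.2,2.5],[0,0,2.5],[0,0,2.5],[0,0,1.5]], "turn": [-0.075,0,0,0]}'
python3 -c "
from h import *
go([.5585,-.179,.051],.713)"
```

```text
clock: 3.75
position: [0.5595, -0.1752, 0.0859]
ee_rot: [-2.929, -1.119, 0.01]
wrist_force: [-1.5, 0.4, -0.2]
width: 0.0853
clk 3.75 pos [ 0.5595 -0.1752  0.0859] toolx yaw 0.730 tilt [-0.008  0.003] w 0.0853 F [-1.5  0.4 -0.2] M [-0.    0.03 -0.02] j [-0.42  0.31  1.8  -0.    1.04  0.42]
   shift cm [-0.31  0.25  3.49] norm 3.51 turn 0.017170318281067187
```

```bash
python3 -m creep '{"delta_pos": [[-0.3,0.25,1.5],[0,0,1.0],[0,0,0.4]], "turn": [0.017,0,0]}'
python3 -c "
from h import *
go([.5585,-.179,.051],.713)"
```

```text
clock: 4.0
position: [0.5539, -0.1746, 0.0516]
ee_rot: [-2.928, -1.102, 0.019]
wrist_force: [-0.3, 0.1, 0.9]
width: 0.0852
clk 4.00 pos [ 0.5539 -0.1746  0.0516] toolx yaw 0.720 tilt [-0.016  0.008] w 0.0852 F [-0.3  0.1  0.9] M [-0.06  0.03  0.03] j [-0.43  0.35  1.82  0.    0.99  0.42]
   shift cm [0.06 0.63 0.05] norm 0.63 turn 0.007361975997786763
```

```bash
python3 -m creep '{"delta_pos": [[0.15,0.6,-0.1],[0.05,0,-0.05]], "turn": [0.007,0]}'
python3 -c "
from h import *
go([.5585,-.179,.051],.713)"
```

```text
clock: 4.17
position: [0.5581, -0.1764, 0.0518]
ee_rot: [-2.928, -1.094, 0.023]
wrist_force: [0.5, 0.1, -0.2]
width: 0.0853
clk 4.17 pos [ 0.5581 -0.1764  0.0518] toolx yaw 0.715 tilt [-0.019  0.01 ] w 0.0853 F [ 0.5  0.1 -0.2] M [ 0.02 -0.01 -0.  ] j [-0.43  0.36  1.81  0.    1.    0.43]
   shift cm [-0.14  0.22  0.08] norm 0.27 turn 0.002478838142143225
```

```bash
python3 -m creep '{"delta_pos": [[-0.1,0.22,-0.05],[0.05,0,-0.05],[0.05,0,-0.05],[0.05,0,-0.05],[0.05,0,-0.05]], "turn": [0,0,0,0,0]}' -1
python3 -c "
from h import *
go([.5585,-.179,.051],.713)"
```

```text
clock: 4.58
position: [0.5644, -0.1789, 0.0593]
ee_rot: [-2.932, -1.098, 0.014]
wrist_force: [0.0, 0.2, 0.1]
width: 0.0255
clk 4.58 pos [ 0.5644 -0.1789  0.0593] toolx yaw 0.717 tilt [-0.012  0.007] w 0.0255 F [0.  0.2 0.1] M [-0.    0.02 -0.01] j [-0.43  0.36  1.79  0.    1.01  0.43]
   shift cm [-0.45 -0.36  0.84] norm 1.02 turn 0.003923708406639026
```

```bash
python3 -m creep '{"delta_pos": [[-0.4,-0.3,0.5],[0,0,0.3]], "turn": [0,0]}' -
python3 -c "
from h import *
go([.5585,-.179,.051],.713)"
```

```text
clock: 4.75
position: [0.5593, -0.1769, 0.0558]
ee_rot: [-2.927, -1.095, 0.015]
wrist_force: [-8.6, -0.7, 19.6]
width: 0.0102
clk 4.75 pos [ 0.5593 -0.1769  0.0558] toolx yaw 0.716 tilt [-0.015  0.012] w 0.0102 F [-8.6 -0.7 19.6] M [-0.27  1.51  0.03] j [-0.43  0.35  1.8   0.01  1.    0.42]
   shift cm [-0.2   0.11  0.48] norm 0.53 turn 0.003209362160957685
```

```bash
python3 -m creep '{"delta_pos": [[0,0,0],[0,0,0]], "turn": [0,0]}' -
python3 -c "
from h import *
go([.5585,-.179,.051],.713)
c=snap('wrist','w2.png');c=snap('side','s2.png');crop(c,300,210,160,120,5,'s2v.png')"
```

```text
clock: 4.92
position: [0.5591, -0.177, 0.056]
ee_rot: [-2.928, -1.096, 0.014]
wrist_force: [1.4, -1.1, -3.3]
width: 0.0101
clk 4.92 pos [ 0.5591 -0.177   0.056 ] toolx yaw 0.717 tilt [-0.013  0.011] w 0.0101 F [ 1.4 -1.1 -3.3] M [-0.13 -0.29 -0.02] j [-0.43  0.35  1.81  0.01  1.    0.42]
   shift cm [-0.18  0.12  0.5 ] norm 0.54 turn 0.0035402242652229354
```

View pics/w2.png

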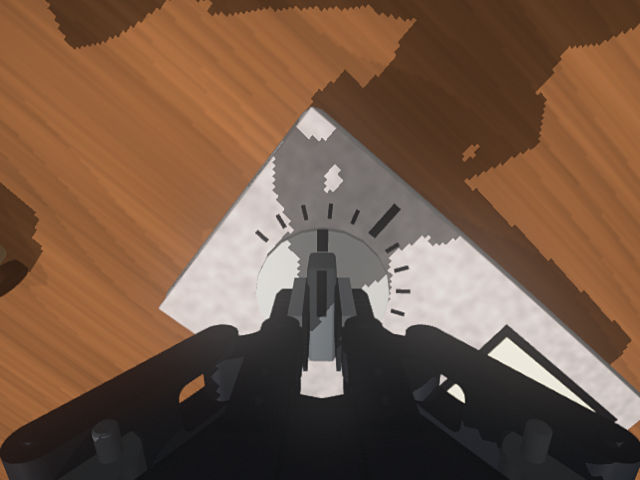

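View pics/s2v.png

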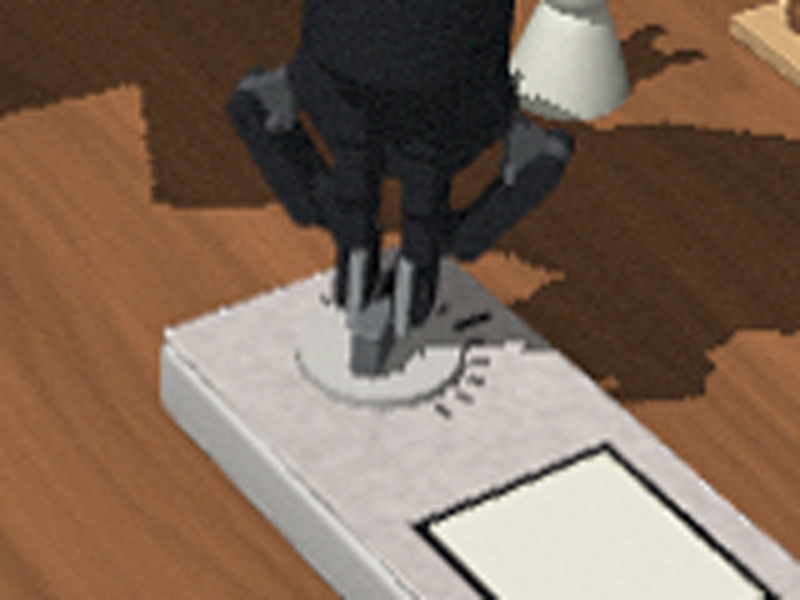

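```bash
python3 -m creep '{"delta_pos": [[0,0,0],[0,0,0],[0,0,0],[0,0,0],[0,0,0]], "turn": [0.1,0.1,0.1,0.1,0.1]}' -
python3 -c "
from h import *
go([.5585,-.179,.056],.024)"
```

```text
clock: 5.43
position: [0.56, -0.1785, 0.056]
ee_rot: [-3.117, -0.306, 0.018]
wrist_force: [-0.4, -2.1, -1.4]
width: 0.0104
clk 5.43 pos [ 0.56   -0.1785  0.056 ] toolx yaw 0.196 tilt [-0.012  0.009] w 0.0104 F [-0.4 -2.1 -1.4] M [-0.11 -0.12 -0.01] j [-0.43  0.35  1.8   0.    1.    0.94]
   shift cm [-0.15  0.02 -0.  ] norm 0.15 turn 0.17187142813707945
```

```bash
python3 -m creep '{"delta_pos": [[0,0,0],[0,0,0],[0,0,0]], "turn": [0.08,0.07,0]}' -
python3 -c "
from h import *
go([.5585,-.179,.056],.024)
c=snap('wrist','w3.png');crop(c,220,120,200,150,4,'w3z.png')"
```

```text
clock: 5.68
position: [0.5601, -0.1791, 0.056]
ee_rot: [-3.132, -0.055, 0.019]
wrist_force: [-0.2, 0.6, 0.4]
width: 0.0104
clk 5.68 pos [ 0.5601 -0.1791  0.056 ] toolx yaw 0.035 tilt [-0.012  0.009] w 0.0104 F [-0.2  0.6  0.4] M [ 0.15 -0.1  -0.01] j [-0.43  0.35  1.8   0.    1.    1.1 ]
   shift cm [-0.16 -0.01 -0.  ] norm 0.16 turn 0.011405799560968877
```

View pics/w3.png

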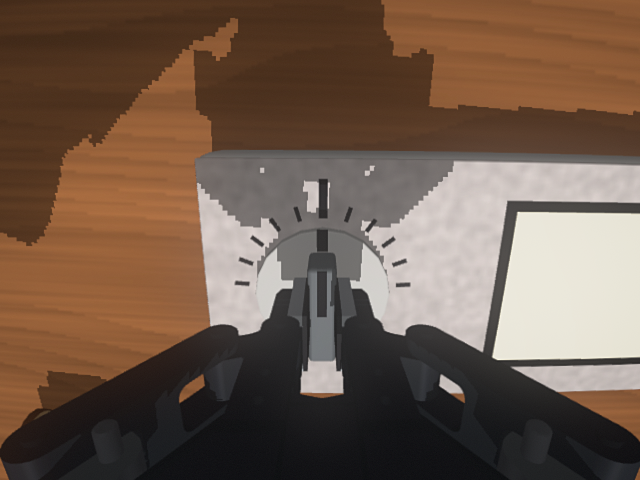

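```bash
python3 - <<'E'
from h import *
c=load('w3.png'); crop(c,280,170,85,90,8,'w3z.png')
E
```

```text
(no output)
```

View pics/w3z.png

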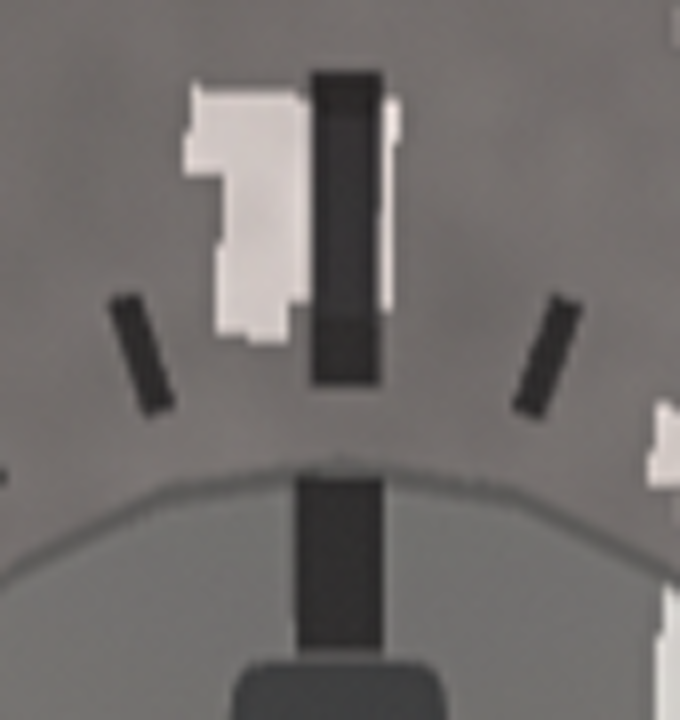

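```bash
python3 -m creep '{"delta_pos": [[0,0,0],[0,0,0]], "turn": [0.014,0]}' -
python3 -c "
from h import *
go([.5585,-.179,.056],.024)
c=snap('wrist','w4.png');crop(c,280,170,85,90,8,'w4z.png')"
```

```text
clock: 5.9
position: [0.56, -0.1791, 0.0559]
ee_rot: [-3.132, -0.04, 0.019]
wrist_force: [-0.2, 0.3, 1.1]
width: 0.0104
clk 5.90 pos [ 0.56   -0.1791  0.0559] toolx yaw 0.026 tilt [-0.012  0.009] w 0.0104 F [-0.2  0.3  1.1] M [ 0.05 -0.09 -0.04] j [-0.43  0.35  1.8   0.    1.    1.11]
   shift cm [-0.15 -0.01 -0.  ] norm 0.15 turn 0.0016502002943623584
```

View pics/w4z.png

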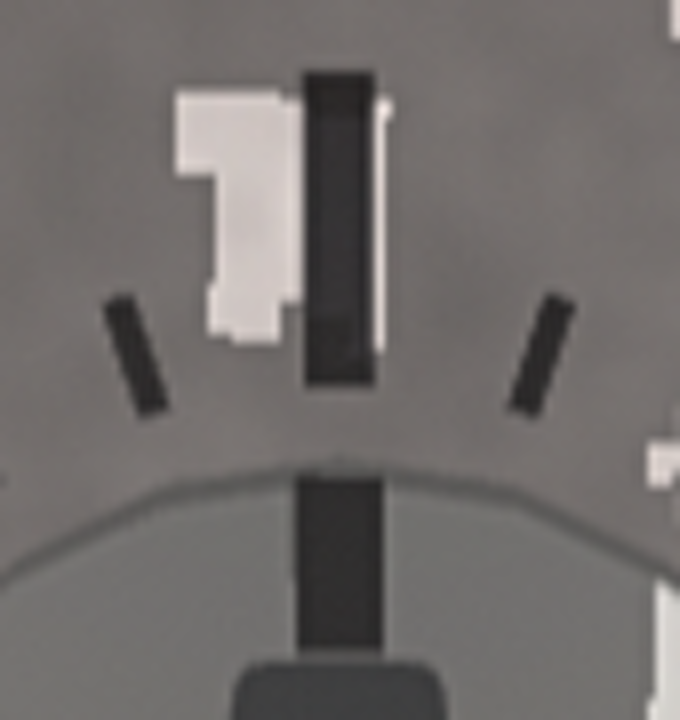

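Aligned. The pointer is centred at crop x=340 and the tick at 340, so I'll release and rise.

```bash
python3 -m creep '{"delta_pos": [[0,0,0],[0,0,0],[0,0,0],[0,0,-0.3],[0,0,-0.3]], "turn": [0,0,0,0,0]}' 1
python3 -m creep '{"delta_pos": [[0,0,-2.5],[0,0,-3],[0,0,-3],[0,0,-3],[0,0,-1]], "turn": [0,0,0,0,0]}'
python3 -c "
from h import *
go([.49,.272,.14],.035)
c=snap('wrist','w5.png');crop(c,240,130,160,130,5,'w5z.png')"
```

```text
clock: 6.37
position: [0.5592, -0.1787, 0.0612]
ee_rot: [-3.131, -0.044, 0.023]
wrist_force: [0.0, 0.5, 0.4]
width: 0.0703
clock: 6.78
position: [0.5578, -0.1784, 0.1874]
ee_rot: [-3.127, -0.045, 0.037]
wrist_force: [1.2, -0.3, 1.1]
width: 0.0855
clk 6.78 pos [ 0.5578 -0.1784  0.1874] toolx yaw 0.029 tilt [-0.024  0.014] w 0.0855 F [ 1.2 -0.3  1.1] M [-0.05 -0.03  0.06] j [-0.43  0.19  1.73  0.    1.25  1.11]
   shift cm [ -5.35 -45.14   5.53] norm 45.79 turn -0.005935606884048594
```

View pics/w5.png

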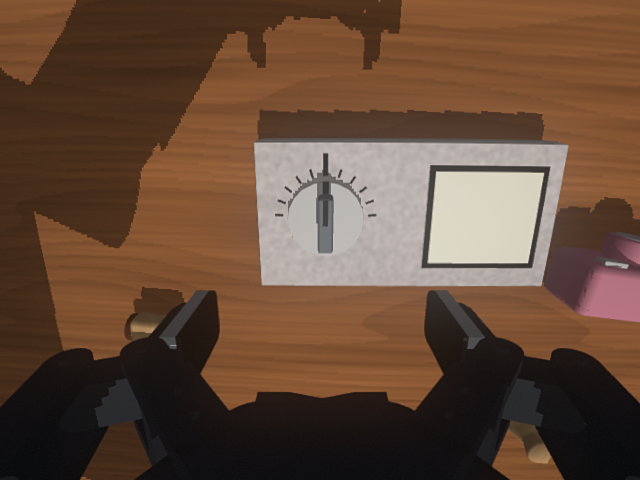

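```bash
python3 -m creep '{"delta_pos": [[-0.4,-3.5,0],[-0.4,-3.5,0],[-0.4,-3.5,0],[-0.4,-3.5,0],[-0.4,-3.5,0]], "turn": [0,0,0,0,0]}'
python3 -m creep '{"delta_pos": [[-0.4,-3.5,0],[-0.4,-3.5,0],[-0.4,-3.5,0],[-0.4,-3.5,0],[-0.4,-3.5,0]], "turn": [0,0,0,0,0]}'
python3 -c "
from h import *
go([.49,.272,.16],.035)"
```

```text
clock: 7.25
position: [0.5336, -0.0063, 0.1877]
ee_rot: [-3.132, -0.026, 0.031]
wrist_force: [0.4, 0.8, -0.2]
width: 0.0852
clock: 7.67
position: [0.5033, 0.176, 0.181]
ee_rot: [-3.133, -0.023, 0.049]
wrist_force: [0.0, 0.9, -0.6]
width: 0.0853
clk 7.67 pos [0.5033 0.176  0.181 ] toolx yaw 0.015 tilt [-0.031  0.008] w 0.0853 F [ 0.   0.9 -0.6] M [-0.04 -0.06 -0.  ] j [0.2  0.09 1.86 0.02 1.22 1.75]
   shift cm [-1.12 -9.6   2.22] norm 9.92 turn -0.020207940772326793
```

```bash
python3 -m creep '{"delta_pos": [[-0.3,-3.2,0.2],[-0.3,-3.2,0.2],[-0.3,-2.2,0],[0,0,0]], "turn": [-0.01,-0.01,0,0]}'
python3 -c "
from h import *
go([.49,.272,.16],.035)
c=snap('wrist','w6.png')"
```

```text
clock: 8.0
position: [0.4852, 0.2709, 0.1706]
ee_rot: [-3.131, -0.066, 0.063]
wrist_force: [-0.1, 0.2, -0.6]
width: 0.0856
clk 8.00 pos [0.4852 0.2709 0.1706] toolx yaw 0.042 tilt [-0.04   0.008] w 0.0856 F [-0.1  0.2 -0.6] M [-0.04 -0.    0.01] j [0.37 0.15 1.81 0.02 1.22 1.89]
   shift cm [ 0.52 -0.08  1.04] norm 1.17 turn 0.007401239271953131
```

View pics/w6.png

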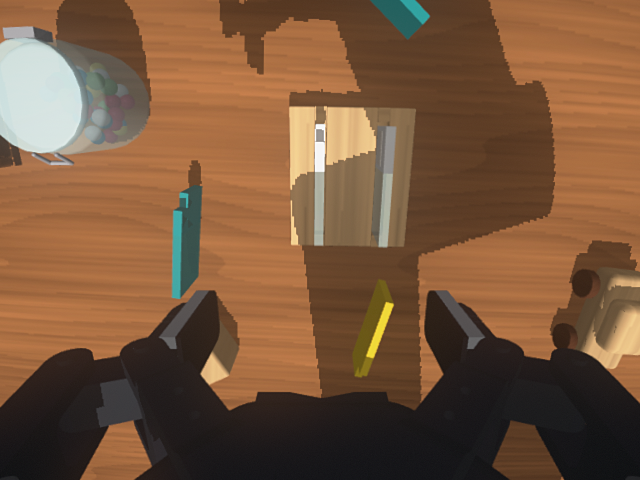

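```bash
python3 - <<'E'
from h import *
c=load('w6.png'); crop(c,280,90,150,165,5,'w6z.png')
E
python3 -m creep '{"delta_pos": [[0,0,0],[0,0,0]], "turn": [0,0]}' -0.2

```

```text
clock: 8.22
position: [0.4838, 0.2679, 0.1675]
ee_rot: [-3.136, -0.067, 0.07]
wrist_force: [-0.6, 0.2, 0.5]
width: 0.0644
```

View pics/w6z.png

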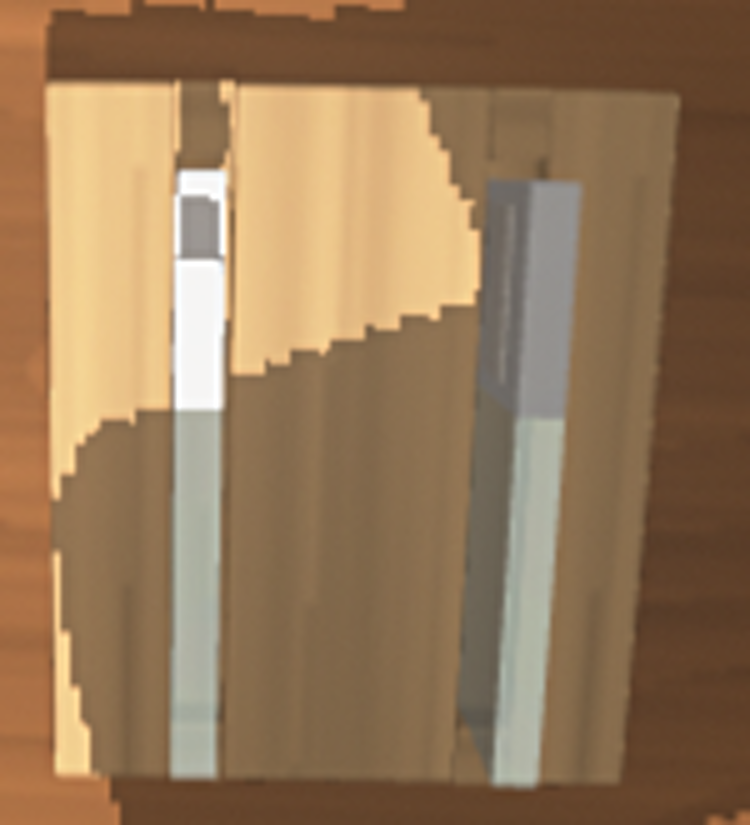

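```bash
python3 - <<'E'
from h import *
c=load('w6.png'); f=lambda x,y,z:atz(c,(280-.4+x/5,90-.4+y/5),z)
a=f(194,777,.054); b=f(199,410,.054); n=f(200,258,.054)
print(a,b,n,'yaw',np.arctan2((n-a)[1],(n-a)[0]),np.linalg.norm(b-a),np.linalg.norm(n-a))
go([.49,.272,.16],.035)
E
```

```text
[0.46885065 0.27316022 0.054     ] [0.52569533 0.27475049 0.054     ] [0.54727815 0.27550974 0.054     ] yaw 0.029948934010373802 0.056866920573026315 0.07846267697697532
clk 8.22 pos [0.4838 0.2679 0.1675] toolx yaw 0.043 tilt [-0.045  0.004] w 0.0644 F [-0.6  0.2  0.5] M [-0.   -0.02  0.03] j [0.37 0.15 1.81 0.02 1.22 1.89]
   shift cm [ 0.67 -0.38  0.72] norm 1.06 turn 0.008055816071888877
```

```bash
python3 -m creep '{"delta_pos": [[0.6,-0.55,1.5],[0.5,0,2],[0.3,0,2],[0.3,0,1.5],[0.2,0,0]], "turn": [0.01,0,0,0,0]}' -
python3 -c "
from h import *
go([.494,.274,.03],.03)"
```

```text
clock: 8.63
position: [0.5027, 0.2676, 0.0947]
ee_rot: [-3.137, -0.037, 0.066]
wrist_force: [-1.0, 0.1, -0.1]
width: 0.0346
clk 8.63 pos [0.5027 0.2676 0.0947] toolx yaw 0.024 tilt [-0.042  0.003] w 0.0346 F [-1.   0.1 -0.1] M [ 0.   -0.02  0.01] j [0.36 0.28 1.82 0.02 1.08 1.89]
   shift cm [-0.58 -0.63  6.5 ] norm 6.55 turn -0.006255592664138554
```

```bash
python3 -m creep '{"delta_pos": [[-0.4,-0.65,1],[-0.1,-0.1,0.5],[0,0,0]], "turn": [0,0,0]}' -
python3 -c "
from h import *
go([.494,.274,.03],.03)"
```

```text
clock: 8.88
position: [0.4978, 0.2726, 0.079]
ee_rot: [-3.138, -0.029, 0.066]
wrist_force: [0.6, 0.3, 0.0]
width: 0.0345
clk 8.88 pos [0.4978 0.2726 0.079 ] toolx yaw 0.019 tilt [-0.042  0.002] w 0.0345 F [0.6 0.3 0. ] M [ 0.01 -0.01 -0.  ] j [0.37 0.3  1.83 0.02 1.05 1.91]
   shift cm [-0.17 -0.13  4.92] norm 4.92 turn -0.011493353185793032
```

```bash
python3 -m creep '{"delta_pos": [[-0.05,-0.15,1.2],[0.1,0,1.2],[0.1,0,1.2],[0.1,0,0.3]], "turn": [-0.011,0,0,0]}' -
python3 -c "
from h import *
go([.494,.274,.03],.03)"
```

```text
clock: 9.22
position: [0.5005, 0.2754, 0.0397]
ee_rot: [-3.136, -0.049, 0.057]
wrist_force: [-0.4, -0.3, -1.2]
width: 0.0341
clk 9.22 pos [0.5005 0.2754 0.0397] toolx yaw 0.031 tilt [-0.036  0.005] w 0.0341 F [-0.4 -0.3 -1.2] M [ 0.02 -0.   -0.02] j [0.37 0.36 1.84 0.02 0.98 1.9 ]
   shift cm [-0.62  0.13  1.  ] norm 1.18 turn 0.0012450174448137563
```

```bash
python3 -m creep '{"delta_pos": [[-0.6,0.1,0.6],[0,0,0.2]], "turn": [0,0]}' -
python3 -c "
from h import *
go([.494,.274,.03],.03)"
```

```text
clock: 9.38
position: [0.4933, 0.2741, 0.0299]
ee_rot: [-3.136, -0.049, 0.06]
wrist_force: [-0.6, -1.0, -0.3]
width: 0.0345
clk 9.38 pos [0.4933 0.2741 0.0299] toolx yaw 0.031 tilt [-0.038  0.004] w 0.0345 F [-0.6 -1.  -0.3] M [-0.08  0.06  0.04] j [0.37 0.36 1.85 0.02 0.96 1.9 ]
   shift cm [ 0.07  0.01 -0.02] norm 0.07 turn 0.0013514956027940173
```

Positioned. Closing.

```bash
python3 -m creep '{"delta_pos": [[0,0,-0.1],[0,0,-0.1],[0,0,-0.05],[0,0,0],[0,0,0]], "turn": [0,0,0,0,0]}' -1
python3 -c "
from h import *
go([.494,.274,.03],.03)
c=snap('wrist','w7.png')"
```

```text
clock: 9.8
position: [0.4929, 0.2741, 0.0324]
ee_rot: [-3.136, -0.05, 0.06]
wrist_force: [-0.2, 0.6, -0.1]
width: 0.0057
clk 9.80 pos [0.4929 0.2741 0.0324] toolx yaw 0.032 tilt [-0.038  0.004] w 0.0057 F [-0.2  0.6 -0.1] M [-0.08 -0.02  0.01] j [0.37 0.36 1.85 0.02 0.96 1.9 ]
   shift cm [0.12 0.02 0.23] norm 0.26 turn 0.0018464259198986976
```

View pics/w7.png

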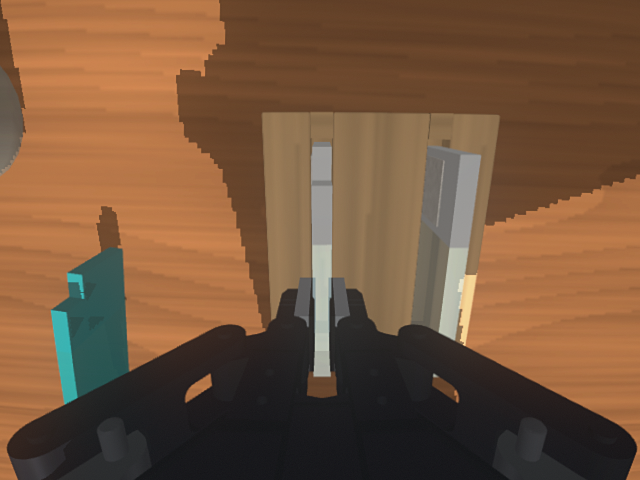

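```bash
python3 -m creep '{"delta_pos": [[0,0,-0.5],[0,0,-0.8],[0,0,-1],[0,0,-1.5],[0,0,-2]], "turn": [0,0,0,0,0]}' -1
python3 -m creep '{"delta_pos": [[0,0,-2],[0,0,-2],[0,0,-2],[0,0,0],[0,0,0]], "turn": [0,0,0,0,0]}' -
python3 -c "
from h import *
go([.50,.06,.15],.03)
c=snap('wrist','w8.png')
c=snap('top','t8.png')
c=snap('side','s8.png')"
```

```text
clock: 10.27
position: [0.4922, 0.2726, 0.0907]
ee_rot: [-3.139, -0.049, 0.072]
wrist_force: [1.0, -0.5, -0.1]
width: 0.0058
clock: 10.68
position: [0.4992, 0.274, 0.164]
ee_rot: [-3.134, -0.049, 0.05]
wrist_force: [-1.0, 0.6, -0.5]
width: 0.0058
clk 10.68 pos [0.4992 0.274  0.164 ] toolx yaw 0.032 tilt [-0.032  0.006] w 0.0058 F [-1.   0.6 -0.5] M [ 0.01 -0.01  0.01] j [0.37 0.18 1.79 0.02 1.2  1.9 ]
   shift cm [-0.56 21.4   1.27] norm 21.45 turn 0.001676432347798018
```

View pics/w8.png

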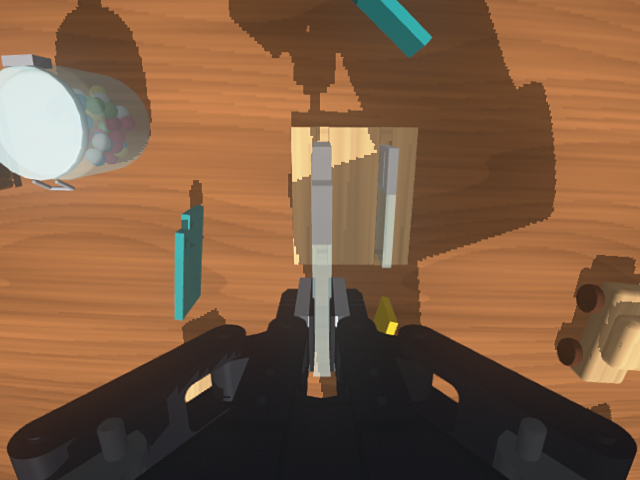

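View pics/s8.png

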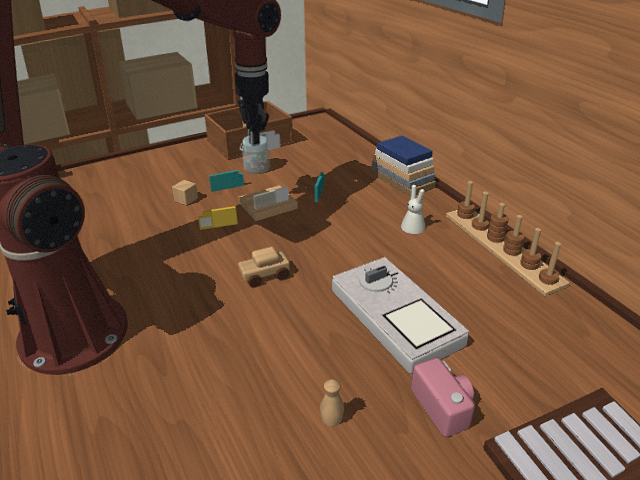

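```bash
python3 -m creep '{"delta_pos": [[0.1,2,0],[0.2,3.2,0],[0.2,3.2,0],[0.2,3.2,0],[0.2,3.2,0]], "turn": [0,0,0,0,0]}' -
python3 -m creep '{"delta_pos": [[0.2,2,1],[0.1,0.5,1.5],[0,0,2],[0,0,2],[0,0,1]], "turn": [0,0,0,0,0]}' -
python3 -c "
from h import *
go([.51,.085,.027],.03)"
```

```text
clock: 11.25
position: [0.5062, 0.1264, 0.152]
ee_rot: [-3.134, -0.067, 0.077]
wrist_force: [-0.1, -0.7, -0.5]
width: 0.0058
clock: 11.67
position: [0.5035, 0.0926, 0.0693]
ee_rot: [-3.137, -0.052, 0.089]
wrist_force: [-0.1, -0.1, -0.5]
width: 0.006
clk 11.67 pos [0.5035 0.0926 0.0693] toolx yaw 0.034 tilt [-0.057  0.002] w 0.0060 F [-0.1 -0.1 -0.5] M [0.04 0.04 0.02] j [0.04 0.22 1.95 0.   1.03 1.58]
   shift cm [0.86 0.79 4.18] norm 4.34 turn 0.003505666550075226
```

```bash
python3 -m creep '{"delta_pos": [[0.5,0.5,1.2],[0.2,0.2,1.2],[0,0,0.8],[0,0,0]], "turn": [0,0,0,0]}' -
python3 -c "
from h import *
go([.51,.085,.027],.03)"
```

```text
clock: 12.0
position: [0.502, 0.0857, 0.028]
ee_rot: [-3.136, -0.052, 0.112]
wrist_force: [0.1, 0.3, -0.8]
width: 0.0058
clk 12.00 pos [0.502  0.0857 0.028 ] toolx yaw 0.034 tilt [-0.071  0.002] w 0.0058 F [ 0.1  0.3 -0.8] M [ 0.02 -0.02  0.05] j [0.03 0.29 1.96 0.   0.96 1.56]
   shift cm [0.8  0.1  0.04] norm 0.81 turn 0.0035189090071519047
```

```bash
python3 -m creep '{"delta_pos": [[0,0,0],[0,0,-0.1],[0,0,-0.1]], "turn": [0,0,0]}' -0.4
python3 -c "
from h import *
go([.51,.085,.027],.03)
c=snap('wrist','w9.png');c=snap('side','s9.png');crop(c,240,150,160,120,5,'s9z.png')"
```

```text
clock: 12.25
position: [0.5016, 0.0865, 0.0298]
ee_rot: [-3.136, -0.054, 0.115]
wrist_force: [-0.1, 0.2, 0.1]
width: 0.0258
clk 12.25 pos [0.5016 0.0865 0.0298] toolx yaw 0.034 tilt [-0.073  0.002] w 0.0258 F [-0.1  0.2  0.1] M [-0.02 -0.07  0.02] j [0.03 0.29 1.96 0.   0.97 1.56]
   shift cm [0.85 0.18 0.22] norm 0.90 turn 0.004452035720962533
```

View pics/w9.png

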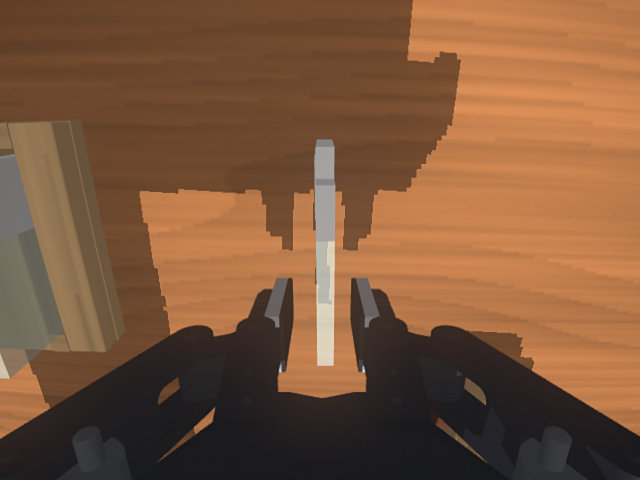

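View pics/s9z.png

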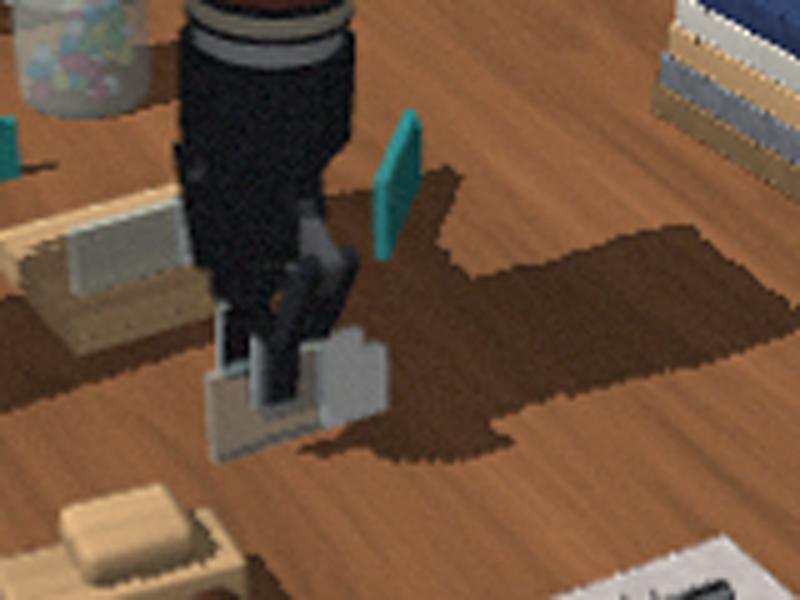

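```bash
python3 -m creep '{"delta_pos": [[0,0,-0.4],[0,0.5,0],[0,0.5,0],[0,0.4,0],[0,0.4,0]], "turn": [0,0,0,0,0]}' -0.3
python3 -c "
from h import *
go([.51,.085,.027],.03)
c=snap('wrist','w10.png');c=snap('side','s10.png');crop(c,240,150,160,120,5,'s10z.png')"
```

```text
clock: 12.77
position: [0.5058, 0.0678, 0.0378]
ee_rot: [-3.136, -0.057, 0.102]
wrist_force: [0.2, -1.1, 0.4]
width: 0.0299
clk 12.77 pos [0.5058 0.0678 0.0378] toolx yaw 0.036 tilt [-0.065  0.002] w 0.0299 F [ 0.2 -1.1  0.4] M [ 0.   -0.02  0.04] j [-0.01  0.27  1.96  0.    0.98  1.53]
   shift cm [ 0.55 -1.7   1.05] norm 2.08 turn 0.006242030097734608
```

View pics/w10.png

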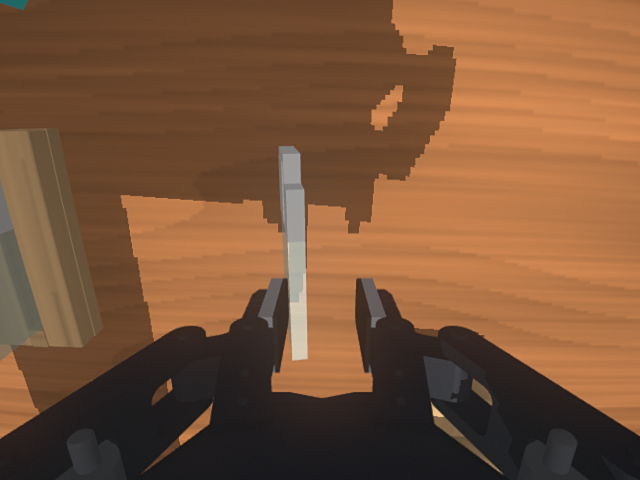

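View pics/s10z.png

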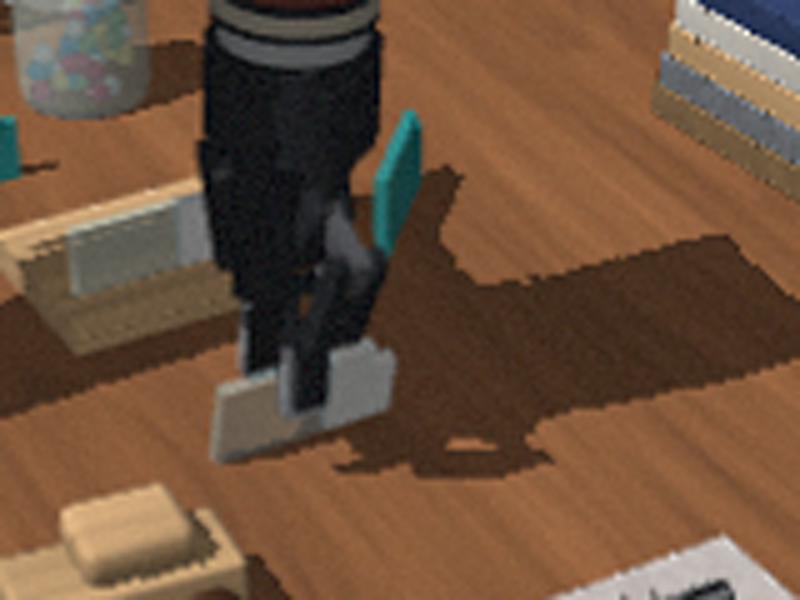

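```bash
python3 -m creep '{"delta_pos": [[0,0.5,0],[0,0.5,-0.1],[0,0.5,-0.1],[0,0,-0.5]], "turn": [0,0,0,0]}' 0
python3 -c "
from h import *
go([.51,.085,.027],.03)
c=snap('wrist','w11.png')"
```

```text
clock: 13.2
position: [0.5053, 0.0507, 0.0435]
ee_rot: [-3.136, -0.055, 0.108]
wrist_force: [-0.3, -0.9, 0.2]
width: 0.0428
clk 13.20 pos [0.5053 0.0507 0.0435] toolx yaw 0.035 tilt [-0.069  0.002] w 0.0428 F [-0.3 -0.9  0.2] M [-0.01 -0.02  0.  ] j [-0.04  0.26  1.96 -0.    0.99  1.5 ]
   shift cm [ 0.7  -3.4   1.62] norm 3.83 turn 0.004999908571196032
```

View pics/w11.png

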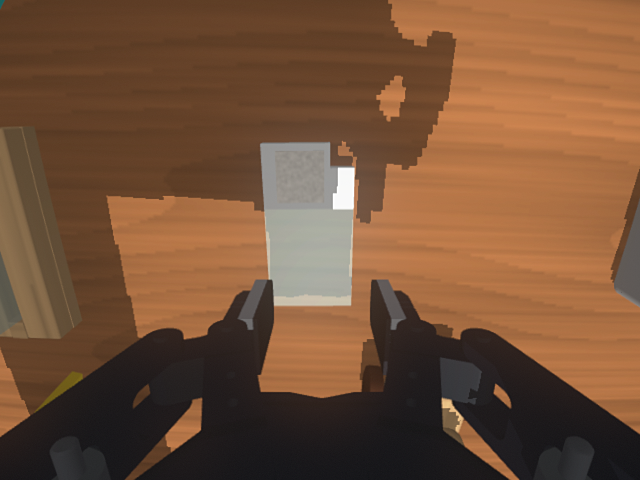

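```bash
python3 -m creep '{"delta_pos": [[0,0,-1.5],[0,0,-1],[0,0,0],[0,0,0]], "turn": [0,0,0,0]}' 1
python3 -c "
from h import *
go([.51,.05,.027],.03)
c=snap('wrist','w12.png');crop(c,230,110,160,200,4,'w12z.png')"
```

```text
clock: 13.58
position: [0.5087, 0.0508, 0.0718]
ee_rot: [-3.136, -0.053, 0.102]
wrist_force: [-0.3, 0.1, -0.6]
width: 0.0852
clk 13.58 pos [0.5087 0.0508 0.0718] toolx yaw 0.034 tilt [-0.065  0.002] w 0.0852 F [-0.3  0.1 -0.6] M [ 0.04 -0.06 -0.01] j [-0.04  0.22  1.95  0.    1.04  1.5 ]
   shift cm [0.42 0.11 4.46] norm 4.48 turn 0.004040041131058381
```

View pics/w12z.png

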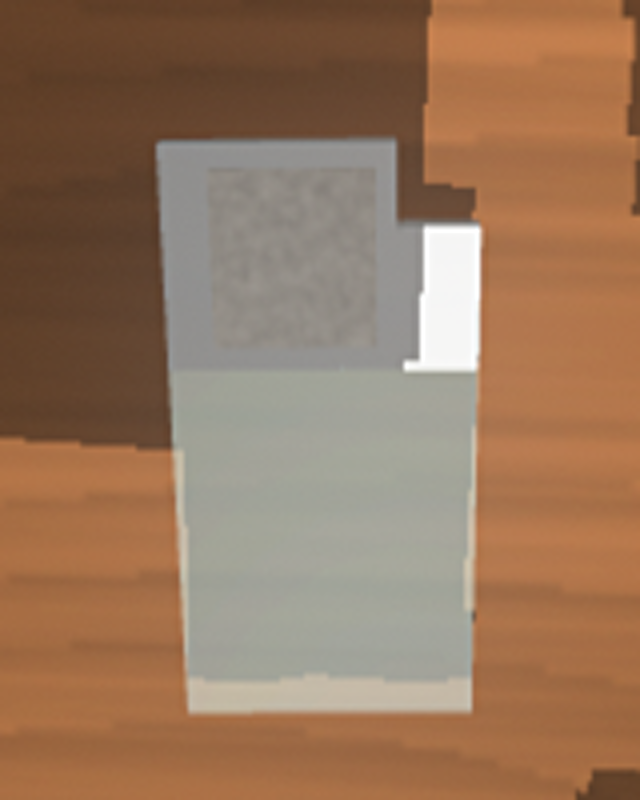

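View pics/w12.png

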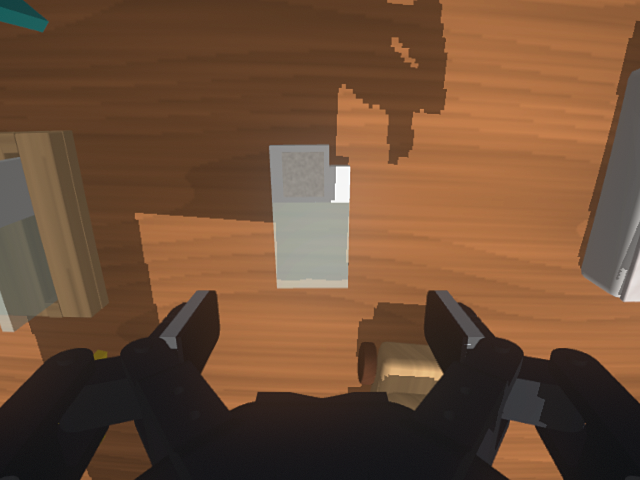

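```bash
python3 - <<'E'
from h import *
c=load('w12.png'); f=lambda x,y,z=.007:atz(c,(230-.4+x/4,110-.4+y/4),z)
print(-c['R'].T@c['t'])
P={k:f(*v) for k,v in dict(fl=(157,142),fn=(396,140),nr=(481,225),br=(477,371),bl=(170,369),cr=(471,712),cl=(189,712)).items()}
for k in P: print(k,P[k].round(4))
n=np.linalg.norm
print(n(P['fl']-P['cl']),n(P['bl']-P['cl']),n(P['cr']-P['cl']),n(P['br']-P['bl']))
d=P['fl']-P['cl']; print('yaw',np.arctan2(d[1],d[0]))
e=d/n(d); bm=(P['bl']+P['br'])/2; C=bm-.012*e; print('centre',C, 'grip x-12',C-.012*e)
E
```

```text
[0.58746984 0.05232626 0.21018343]
fl [0.5688 0.0826 0.007 ]
fn [0.5702 0.0487 0.007 ]
nr [0.5587 0.036  0.007 ]
br [0.5371 0.0353 0.007 ]
bl [0.5358 0.081  0.007 ]
cr [0.4802 0.0327 0.007 ]
cl [0.4785 0.0786 0.007 ]
0.09040466749452206 0.057323696239138376 0.045916720808082456 0.045786985492921393
yaw 0.043532452497915854
centre [0.52443977 0.05761722 0.007     ] grip x-12 [0.51245113 0.057095   0.007     ]
```

```bash
python3 -m creep '{"delta_pos": [[0.4,-0.65,1],[0.2,0,1],[0.2,0,1],[0.2,0,0.5],[0,0,0]], "turn": [0,0,0,0,0]}' 0.55
python3 -c "
from h import *
go([.5115,.057,.0005],.04)"
```

```text
clock: 14.05
position: [0.5154, 0.0592, 0.0304]
ee_rot: [-3.135, -0.054, 0.106]
wrist_force: [-0.2, -0.0, -0.3]
width: 0.0664
clk 14.05 pos [0.5154 0.0592 0.0304] toolx yaw 0.035 tilt [-0.068  0.003] w 0.0664 F [-0.2 -0.  -0.3] M [-0.02 -0.03 -0.  ] j [-0.02  0.3   1.94  0.    0.97  1.51]
   shift cm [-0.2   0.22  3.01] norm 3.03 turn -0.005167469850705819
```

```bash
python3 -m creep '{"delta_pos": [[-0.1,0.2,0.8],[0.1,0,0.7],[0.1,0,0.4],[0,0,0.2]], "turn": [-0.005,0,0,0]}' -
python3 -c "
from h import *
go([.5115,.057,.0005],.04)"
```

```text
clock: 14.38
position: [0.5134, 0.057, 0.0053]
ee_rot: [-3.135, -0.063, 0.113]
wrist_force: [-0.3, 0.1, 0.4]
width: 0.0665
clk 14.38 pos [0.5134 0.057  0.0053] toolx yaw 0.041 tilt [-0.072  0.003] w 0.0665 F [-0.3  0.1  0.4] M [-0.04 -0.04  0.03] j [-0.03  0.35  1.94  0.    0.92  1.5 ]
   shift cm [-0.16 -0.    0.49] norm 0.52 turn 0.0005427448885719777
```

```bash
python3 -m creep '{"delta_pos": [[-0.1,0,0.3],[0,0,0]], "turn": [0,0]}' -
python3 -c "
from h import *
go([.5115,.057,.0005],.04)
snap('wrist','w13.png')"
```

```text
clock: 14.55
position: [0.5115, 0.0569, 0.0013]
ee_rot: [-3.135, -0.063, 0.115]
wrist_force: [-0.3, -0.7, 0.7]
width: 0.0664
clk 14.55 pos [0.5115 0.0569 0.0013] toolx yaw 0.040 tilt [-0.073  0.003] w 0.0664 F [-0.3 -0.7  0.7] M [ 0.01 -0.01 -0.02] j [-0.03  0.35  1.95  0.    0.92  1.5 ]
   shift cm [ 0.01 -0.01  0.08] norm 0.08 turn 0.0002121610854672884
```

View pics/w13.png

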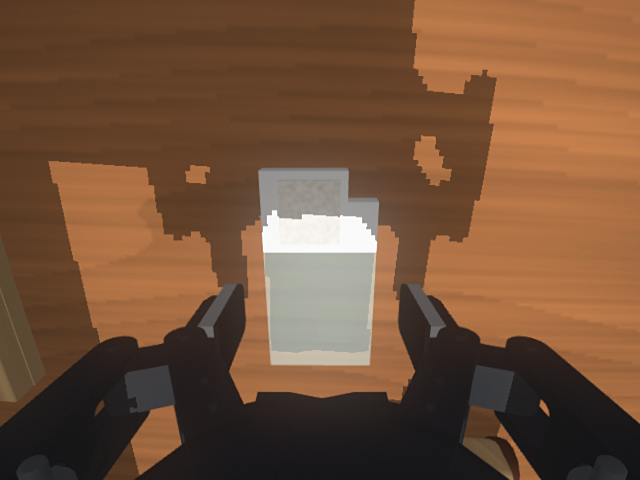

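```bash
python3 -m creep '{"delta_pos": [[0,0,0],[0,0,0],[0,0,0],[0,0,0]], "turn": [0,0,0,0]}' -1
python3 -c "
from h import *
go([.5115,.057,.0005],.04)
snap('wrist','w14.png')"
```

```text
clock: 14.93
position: [0.5136, 0.0568, 0.0037]
ee_rot: [-3.135, -0.063, 0.108]
wrist_force: [0.4, 1.2, -1.4]
width: 0.0425
clk 14.93 pos [0.5136 0.0568 0.0037] toolx yaw 0.040 tilt [-0.069  0.003] w 0.0425 F [ 0.4  1.2 -1.4] M [-0.   -0.02  0.02] j [-0.03  0.35  1.94  0.    0.92  1.5 ]
   shift cm [-0.19 -0.02  0.33] norm 0.38 turn 0.00023830399305246885
```

View pics/w14.png

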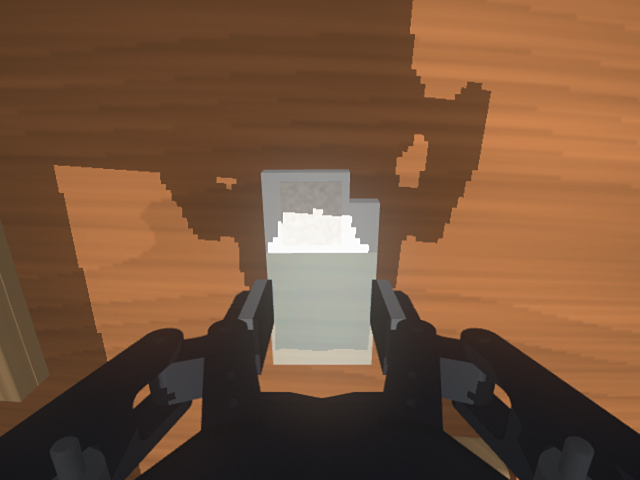

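```bash
python3 -m creep '{"delta_pos": [[0,0,0]], "turn": [0]}' -
python3 -c "
from h import *
go([.5115,.057,.0005],.04)
c=snap('side','s14.png');crop(c,260,170,110,90,7,'s14z.png')
c=load('w14.png');crop(c,230,240,180,150,4,'w14z.png')"
```

```text
clock: 15.07
position: [0.5138, 0.0568, 0.0038]
ee_rot: [-3.135, -0.063, 0.108]
wrist_force: [0.6, -0.3, -0.5]
width: 0.0426
clk 15.07 pos [0.5138 0.0568 0.0038] toolx yaw 0.040 tilt [-0.069  0.003] w 0.0426 F [ 0.6 -0.3 -0.5] M [-0.04 -0.03  0.02] j [-0.03  0.35  1.94  0.    0.92  1.5 ]
   shift cm [-0.2  -0.03  0.34] norm 0.40 turn 0.000227454883063416
```

View pics/s14z.png

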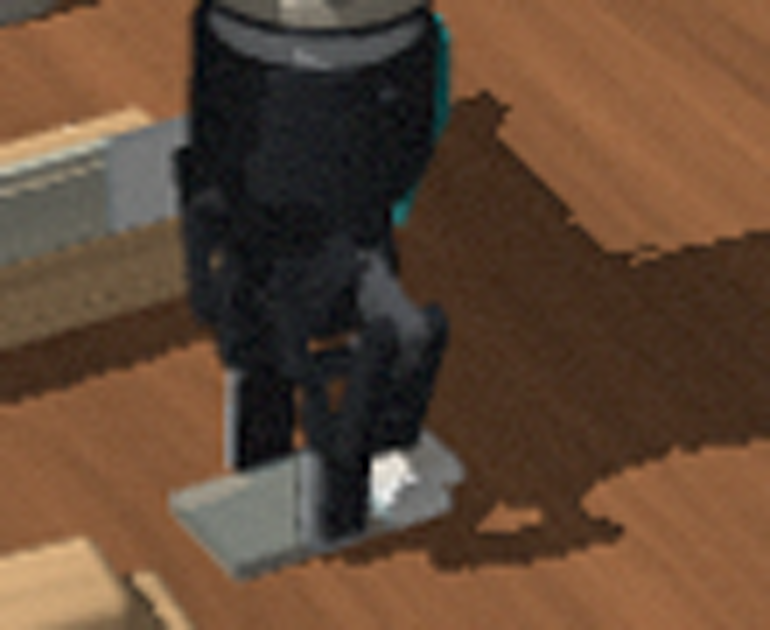

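View pics/w14z.png

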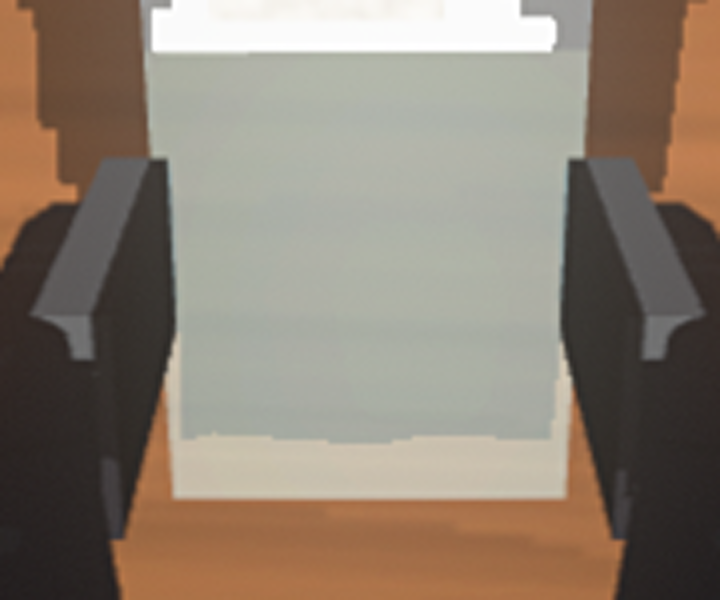

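```bash
python3 -m creep '{"delta_pos": [[0,0,-0.3],[0,0,-0.4],[0,0,-0.5],[0,0,-0.5],[0,0,-0.3]], "turn": [0,0,0,0,0]}' -
python3 -c "
from h import *
go([.5115,.057,.0005],.04)
snap('wrist','w15.png')
c=snap('side','s15.png');crop(c,260,170,110,90,7,'s15z.png')"
```

```text
clock: 15.53
position: [0.5143, 0.0568, 0.0246]
ee_rot: [-3.135, -0.063, 0.111]
wrist_force: [1.2, -0.3, -0.3]
width: 0.0426
clk 15.53 pos [0.5143 0.0568 0.0246] toolx yaw 0.040 tilt [-0.071  0.003] w 0.0426 F [ 1.2 -0.3 -0.3] M [ 0.01  0.02 -0.01] j [-0.03  0.31  1.94  0.    0.96  1.5 ]
   shift cm [-0.11 -0.02  2.43] norm 2.43 turn 0.0002697504989273014
```

View pics/s15z.png

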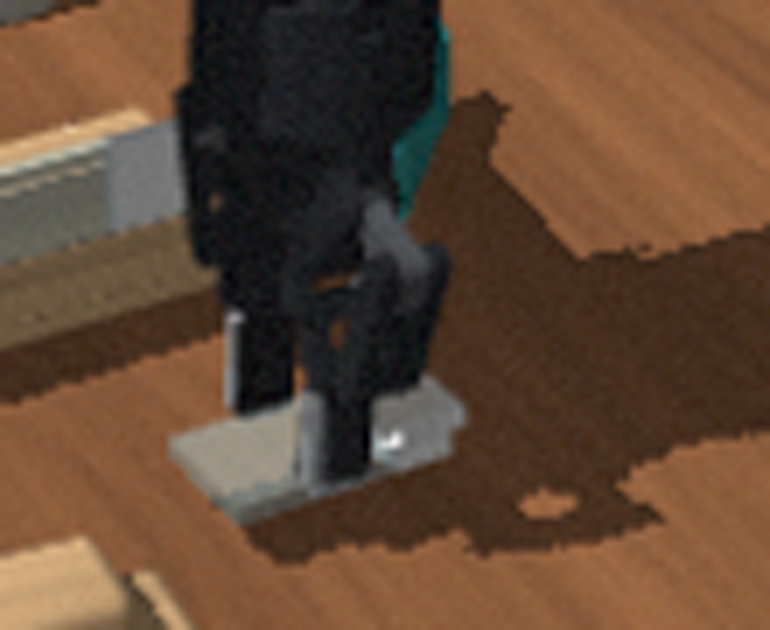

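View pics/w15.png

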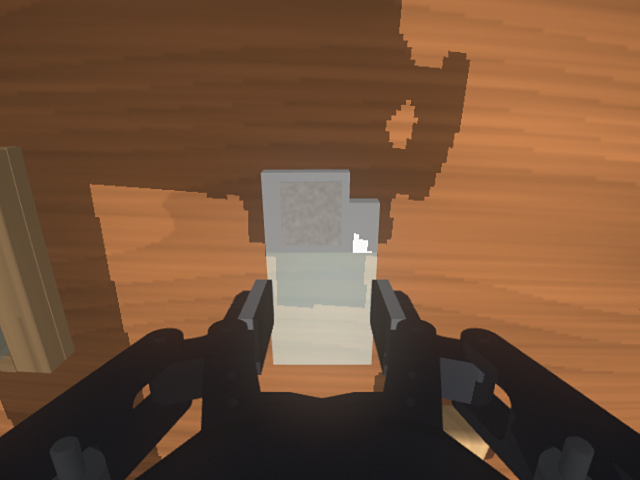

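```bash
python3 -m creep '{"delta_pos": [[0,0,-1],[0,0,-2],[0,0,-2.5],[0,0,-3],[0,0,-3]], "turn": [0,0,0,0,0]}' -
python3 -m creep '{"delta_pos": [[0.2,1,0],[0.3,2,0],[0.3,2.5,0],[0.3,2.5,0],[0.3,2.5,0]], "turn": [0,0,0,0,0]}' -
python3 -c "
from h import *
go([.55,-.315,.131],.03)
snap('wrist','w16.png')"
```

```text
clock: 16.05
position: [0.515, 0.0566, 0.137]
ee_rot: [-3.133, -0.062, 0.141]
wrist_force: [0.8, -0.2, -0.3]
width: 0.0428
clock: 16.47
position: [0.5407, -0.0473, 0.1477]
ee_rot: [-3.134, -0.076, 0.108]
wrist_force: [0.1, -0.4, -0.1]
width: 0.0428
clk 16.47 pos [ 0.5407 -0.0473  0.1477] toolx yaw 0.049 tilt [-0.069  0.003] w 0.0428 F [ 0.1 -0.4 -0.1] M [-0.04 -0.05 -0.01] j [-0.21  0.18  1.83 -0.01  1.2   1.32]
   shift cm [-0.27 26.79  1.52] norm 26.84 turn 0.018894875657125443
```

View pics/w16.png

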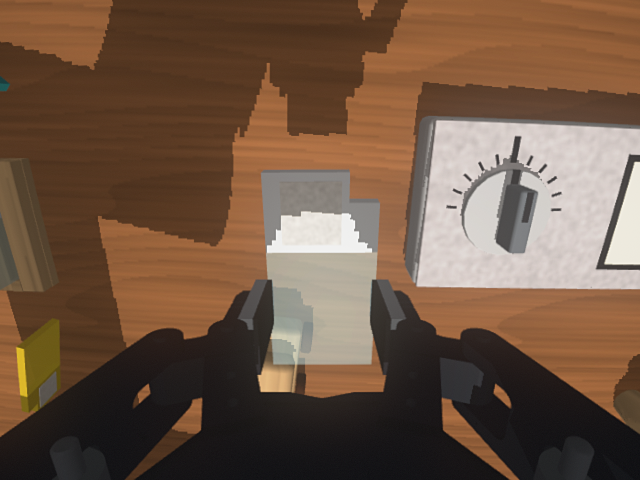

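Held firmly and the dial is undisturbed. Continuing.

```bash
python3 -m creep '{"delta_pos": [[0,2.7,0],[0,2.7,0],[0,2.7,0],[0,2.7,0],[0,2.7,0]], "turn": [0.005,0.005,0.005,0,0]}' -
python3 -m creep '{"delta_pos": [[0,2.5,0],[0,2.5,0],[0,2,0],[0,1,0],[0,0.5,0]], "turn": [0,0,0,0,0]}' -
python3 -c "
from h import *
go([.55,-.315,.131],.03)"
```

```text
clock: 16.93
position: [0.5454, -0.1901, 0.1472]
ee_rot: [-3.137, -0.052, 0.109]
wrist_force: [0.3, 0.6, -0.4]
width: 0.0426
clock: 17.35
position: [0.546, -0.284, 0.1462]
ee_rot: [-3.137, -0.043, 0.112]
wrist_force: [1.0, 0.1, 0.1]
width: 0.0427
clk 17.35 pos [ 0.546  -0.284   0.1462] toolx yaw 0.027 tilt [-0.071  0.001] w 0.0427 F [1.  0.1 0.1] M [-0.   -0.02 -0.03] j [-0.57  0.32  1.66 -0.04  1.23  0.98]
   shift cm [0.43 3.12 1.48] norm 3.48 turn -0.0026430505596075626
```

```bash
python3 -m creep '{"delta_pos": [[0.2,1.2,0.5],[0.2,1.0,0.4],[0.2,0.7,0.2],[0,0,0],[0,0,0]], "turn": [0,0,0,0,0]}' -
python3 -c "
from h import *
go([.55,-.315,.131],.03)"
```

```text
clock: 17.77
position: [0.5521, -0.3134, 0.1323]
ee_rot: [-3.135, -0.044, 0.115]
wrist_force: [-0.0, 0.7, -0.7]
width: 0.0428
clk 17.77 pos [ 0.5521 -0.3134  0.1323] toolx yaw 0.028 tilt [-0.073  0.004] w 0.0428 F [-0.   0.7 -0.7] M [-0.02 -0.02 -0.01] j [-0.61  0.37  1.61 -0.04  1.22  0.95]
   shift cm [-0.21  0.16  0.15] norm 0.30 turn -0.0016852461955831899
```

```bash
python3 -m creep '{"delta_pos": [[0,0,0],[0,0,0],[0,0,0]], "turn": [0,0,0]}' -
python3 -c "
from h import *
go([.55,-.315,.131],.03)
snap('wrist','w17.png');go([.55,-.315,.131],.03)
c=snap('side','s17.png');c=snap('top','t17.png')"
```

```text
clock: 18.02
position: [0.5522, -0.3114, 0.1318]
ee_rot: [-3.133, -0.047, 0.116]
wrist_force: [-0.2, 0.5, 0.2]
width: 0.0429
clk 18.02 pos [ 0.5522 -0.3114  0.1318] toolx yaw 0.030 tilt [-0.074  0.005] w 0.0429 F [-0.2  0.5  0.2] M [ 0.04 -0.04  0.01] j [-0.61  0.37  1.61 -0.04  1.22  0.95]
   shift cm [-0.23  0.35  0.09] norm 0.43 turn 0.0002707907781662744
clk 18.07 pos [ 0.5523 -0.3113  0.1318] toolx yaw 0.030 tilt [-0.074  0.005] w 0.0426 F [ 0.8 -0.1 -0.3] M [-0.01 -0.07 -0.01] j [-0.61  0.37  1.61 -0.04  1.22  0.95]
   shift cm [-0.23  0.36  0.1 ] norm 0.44 turn 0.0003051035319263651
```

View pics/w17.png

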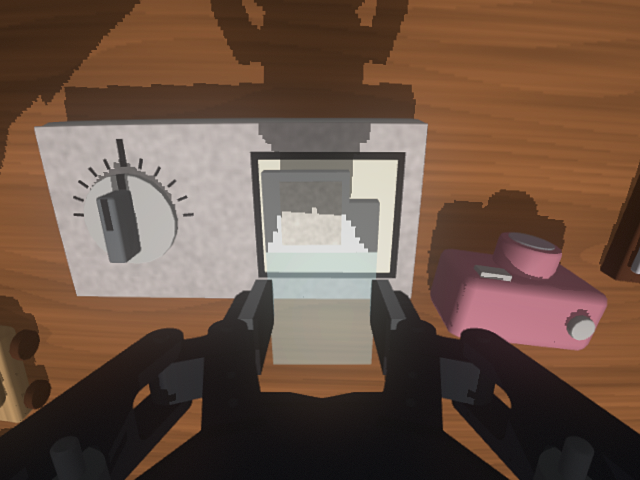

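View pics/s17.png

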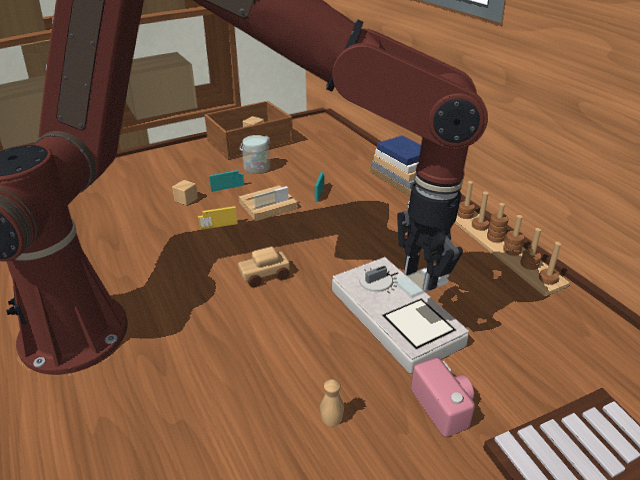

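View pics/t17.png

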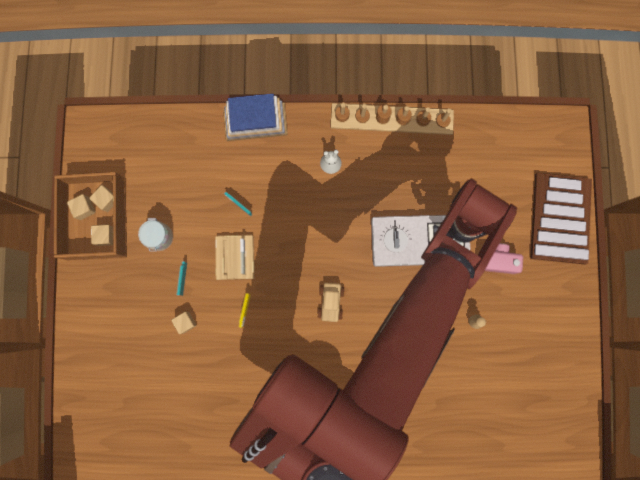

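```bash
python3 - <<'E'
from h import *
c=load('w17.png')
b=(atz(c,(267,252),.135)+atz(c,(378,252),.135))/2; e=np.array([1,.03,0])
print('slide centre',b-.012*e, 'window .561,-.3155'); print(np.abs(env.state()['qvel']).max())
print(env.job_done())
E
```

```text
slide centre [ 0.56398446 -0.31203069  0.135     ] window .561,-.3155
0.003431622491782803
the job is handed in; nothing more can be done
None
```

The dial is on zero and released, and the arm is holding the notched slide flat over the window with the label up. I handed the job in at about 18 s of the 54 s allowed, and no verdict came back.

**Dial:** I gripped the bar and turned it about 0.69 rad clockwise. Pointer and long tick lined up in the close-up before I let go, and the dial still looked on zero in the last picture.

**Slide:** I lifted the notched slide out of the rack by its clear half. The moves cannot tilt the tool, so I stood the slide on the free surface between the rack and the viewer. I tipped it over label up, then gripped it again across its 46 mm width, about 11 mm on the clear side of its centre.

**Last checks:**
- **Position:** the slide's centre measured about (0.564, -0.312), within 5 mm of the window's centre. It was about 91–94 mm above the window, nearly flat, with the frosted end uncovered and the joints at rest.
- **Surroundings:** the plain slide and the toys look unmoved in the side and top pictures.

**Readings that disagreed:**
- **Jaw opening:** it read 42.6 mm on the 46 mm slide. It also read low on the dial bar and on the slide's thickness, and the grip held through the whole carry.
- **Tool tilt:** the tool crept about 0.07 rad off vertical during the run. The slide itself only tilted by a fraction of that.

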